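Clamp a profile offcut in a vise with a folding crank

TASK

Stand the longer aluminium profile offcut on edge on the vise bed, lengthwise between the open jaws and about midway along them, and let go of it. Then swing the folded crank handle fully upright before you turn the crank, and wind the crank clockwise (seen from above) until the offcut is clamped tight and square against the fixed jaw. Leave the handle standing up and do not disturb the shorter offcut, the mug or the solder spool.

Things in the scene. Friction and masses are not known exactly. Their poses are not given: they have to be found in the camera images.
- vise: Low grey bench vise bolted to the table. Origin at the centre of its underside, z up; bed 110 mm (x) by 260 mm (y), top at z = 40; small feet reach x = +-84. The jaws, 110 mm long, run along its x, centred on x = 0. At y = -80 a gearbox, 74 mm square, top at z = 81, carries the crank on a vertical axis at x = 0, y = -80.
- fixed_jaw: The vise's fixed jaw; origin at the middle of the foot of its gripping face, at (0, 100, 40) mm in the vise's frame. The face looks to the vise's -y. Jaw tops are 24 mm above the bed.
- jaw (a joint): Travel of the moving jaw to the vise's +y, m. Its face is at y = 0.010 + jaw in the vise's frame, so the gap is 0.090 - jaw (75 to 90 mm at the start). Geared to the crank, 0.008 m per rad. It meets a 30 mm piece that lies against the fixed jaw at 0.060.
- crank (a joint): Crank angle, rad, 0 to 10, growing clockwise seen from above, which closes the jaw. Starts at 0 to 1.8; touches the offcut near 7.5, then wind on until the handle resists by 6 N or more (0.15 to 0.3 rad). In the vise's frame the arm points at angle -0.57 - crank from +x. Friction 0.2 N m (2.7 N at the handle): it stays as left and holds up to 25 N of jaw force.
- handle (a joint): Fold of the crank handle, rad: 0 = folded flat on the crank arm pointing back over the hub, 1.571 = upright against its stop. Starts between 0 and 0.2. Stiff hinge (0.07 N m): it stays where it is left.
- crank_hub (a point): On the crank's vertical axis, at the height of the handle's fold hinge (119 mm above the table).
- handle_hinge (a point): The fold hinge at the outer end of the crank arm, 75 mm from the crank axis, 119 mm above the table; the hinge line is level and square to the arm. The arm is a steel bar, 18 mm wide, 12 mm thick, its top 12 mm below this point; two ears, 26 mm wide overall, stand at the hinge.
- handle_mid (a point): Point on the axis of the handle, 60 mm from the fold hinge: where to hold it. The handle is a round black grip 22 mm in diameter, from 22 to 82 mm from the hinge, that spins freely on its own axis, so it can be pinched and carried round the circle without turning the hand.
- handle_tip (a point): Free end of the handle, on its axis, 82 mm from the fold hinge.
- long_profile: The longer offcut of slotted aluminium profile: 120 mm long (its x), 30 mm wide (its y), 60 mm tall (its z), about 0.32 kg, standing on edge on the table; origin at the centre of its underside.
- short_profile: The shorter offcut of the same profile: 70 mm long, 30 mm wide, 60 mm tall; origin at the centre of its underside. Leave it alone.
- mug: Mug, about 80 mm across and 92 mm tall, standing to the right of the vise; origin at the centre of its underside. Leave it alone.
- solder_spool: Spool of solder, 62 mm across and 46 mm high, standing to the right; origin at the centre of its underside. Leave it alone.
Not all that is in view belongs to the job. What is shaped like the long_profile but purple or red is not meant.

How it is judged:
By the outcome, as a careful person would: the job done as asked, in the order asked, and still so for the second after the job is handed in, with the robot touching nothing.
It also fails if it takes over 72 s, if anything falls off the work surface, if the arm or the gripper's body presses on something with over 40 N, if the wrist force passes 120 N, or if a joint passes its speed limit or range.

ROBOT

A 6-joint arm with a two-finger parallel gripper is mounted at the origin on the work surface; the furniture and walls round the work are solid. World frame = base frame: x ahead of the robot, y to its left, z up, the work surface at z = 0. Lengths are in m, angles in rad, forces in N, time in s.
With the tool pointing down it reaches from about 0.35 to 1 m from the base axis. Payload 7.1 kg.
Tool frame: the origin (TCP) lies midway between the tips of the shut fingers; the grasp point (between the pads) lies 19 mm behind it; z points along the fingers, y is the direction in which the jaws open and shut (so a half turn about z gives the same grasp; the last joint's range is limited). The gripper opens to 85 mm and grips with 20 to 120 N. Pads are 22 mm wide; open, the fingers measure 114 mm over their backs; the gripper's body (76 mm by 85 mm) begins 54 mm behind the grasp point. The pads swing forward as they close: fully open they stand 13 mm farther back than shut.
Start: joints at [1.266, 0.423, 1.63, -0, 1.089, -0.019], TCP at [0.176, 0.6, 0.194] pointing down, gripper open.
Joint ranges: [-3, 3], [-0.9, 2.11], [0.09, 2.58], [-1.31, 4.45], [0.11, 2.69], [-2.54, 2.54]. Speed limits (rad/s): [2.39, 2.39, 3.01, 3.14, 3.14, 3.14].

INTERFACE

Orientations are given as a unit quaternion [x, y, z, w].
In Python, from station import robot gives the robot as it stands. The module is installed in compiled form; this text tells all that it offers.
- The arm moves only by the tool arm_command, never from a script. Its argument "increments" is a list of rows, each an object of numbers: "dx", "dy", "dz": the shift along the tool's x, y, z in units of 40 mm (1.0 is 40 mm); "twist": the turn about the tool's z in units of 6 degrees (1.0 is 6 degrees); "hand": the opening, from -1 (shut) to 1 (fully open). In form: [{"dx": .., "dy": .., "dz": .., "twist": .., "hand": ..}, ...]. A call has 1 to 5 rows; each row shifts and turns the pose as measured when the row begins, along the tool's axes as they then stand; what a row does not reach is not made up. A row lasts 1/12 s, in which the tool goes at most 41.7 mm and 7.16 degrees, less where a joint would pass 70% of its speed; a pose out of reach is approached as far as the arm can. A call is refused whole if a number of a shift passes 1 or a number of a turn 1, either way. A call with a gripper value outside its range is refused whole. The fingers move at their own pace and stop on an object; "force" is the grip in N (left out, the last holds). Time passes only in rows, so rows that do not move let the fingers close. It gives the time, the measured TCP pose, the force and the opening at its end, in the units of the state.
- robot.state(): the state, without advancing time (a new reading comes with each control period).
- robot.grab_frame(name): name is "scene" or "top" or "wrist"; returns (picture, depth): 400x640x3 uint8, blue, green, red; 400x640 float32, m along the optical axis (not along the pixel's ray), 0 where there is no reading.
- robot.camera_model(name): a dict with "fx", "fy", "cx", "cy" (pixels), "world_from_camera" (4x4, takes a point from camera to world coordinates); the wrist camera has in their place "tool_from_camera" (4x4, takes a point from camera to tool coordinates, whose origin is the TCP and whose axes are the flange's). Camera axes: x right, y down, z forward; pixel columns grow to the right and rows downward; lengths in m; the calibration is good to about 2 mm. A picture is of the moment at which its call begins: read the wrist's pose just before it. camera_model takes no time and is no camera call.
- robot.hand_in(): hands the job in, once; it reports no verdict.
The state is a dict: "clock": time; "joints": joint angles; "qvel": joint speeds; "joint_torque": joint torques, N m; "ee_pos": TCP position; "tool_rot": TCP orientation; "wrist_force": force on the tool from outside, world axes, zero at the start; "wrist_torque": the same for the moment, N m; "finger_gap": opening from 0.0 (shut) to 1.0 (fully open).
Only numpy, scipy, OpenCV 4.12 (cv2) and the standard library are available. Lean on these libraries where they do the work, as an engineer would, in place of code of your own. Each camera call takes 0.05 s, during which the arm holds its last target.

## Working session

There is one attempt and no reset: what is moved stays moved. The work goes in short steps, Python scripts to look and compute and a tool call to move; the robot and the scene stay as the last step left them, time stands still between calls to the robot, and variables do not carry over. Pictures are saved under pics/ and viewed, and the job is handed in when it is done.

Besides the shell and the picture viewer there is one more tool, called after "Call:" as name([rows], argument=value, ...), one row to a line, values as JSON. arm_command: Moves the arm, as the interface text tells. Its arguments: {"type":"object","properties":{"increments":{"type":"array"},"force":{"type":"number"}},"required":["increments"]}

```bash
mkdir -p pics; ls; python3 - <<'E'
from station import robot
import cv2,numpy as np
s=robot.state();print(s)
for n in ["scene","top","wrist"]:
    p,d=robot.grab_frame(n);cv2.imwrite(f"pics/{n}0.png",p);np.save(f"{n}0d.npy",d)
    m=robot.camera_model(n);print(n,{k:np.round(v,4).tolist() for k,v in m.items()})
E
```

```text
pics
{'clock': 0.0, 'joints': array([ 1.26598348e+00,  4.23788598e-01,  1.63072845e+00,  1.66198559e-05,
        1.08860725e+00, -1.90000865e-02]), 'qvel': array([ 6.98325233e-04,  8.90077209e-04, -6.81715479e-05, -1.52404019e-03,
        6.79170210e-04, -2.40494023e-04]), 'joint_torque': array([-3.96702162e-03, -5.57375193e+01, -2.81738394e+01, -2.06357545e-04,
        7.38647097e-03,  7.93153362e-06]), 'ee_pos': array([0.17599423, 0.59905913, 0.19356325]), 'tool_rot': array([ 1.42424245e-01,  9.89805409e-01, -7.54618369e-04, -1.30713502e-04]), 'wrist_force': array([-0.29972232, -0.09263298,  0.62491543]), 'wrist_torque': array([0.01023787, 0.05699813, 0.02589818]), 'finger_gap': 0.99623178238849}
scene {'fx': 376.9214, 'fy': 376.9214, 'cx': 322.485, 'cy': 194.1317, 'world_from_camera': [[0.8626, -0.3653, 0.3499, 0.1017], [-0.5058, -0.6354, 0.5834, -0.7137], [0.0092, -0.6802, -0.7329, 1.0165], [0.0, 0.0, 0.0, 1.0]]}
top {'fx': 363.5476, 'fy': 363.5476, 'cx': 323.2611, 'cy': 199.8411, 'world_from_camera': [[0.0054, -0.9916, 0.1293, 0.4025], [-1.0, -0.0046, 0.0063, -0.0036], [-0.0056, -0.1293, -0.9916, 1.0591], [0.0, 0.0, 0.0, 1.0]]}
wrist {'fx': 302.6392, 'fy': 302.6392, 'cx': 318.7867, 'cy': 202.7916, 'tool_from_camera': [[-0.0007, -0.9642, -0.2651, 0.0673], [1.0, -0.0007, -0.0001, 0.0003], [-0.0001, -0.2651, 0.9642, -0.1798], [0.0, 0.0, 0.0, 1.0]]}
```

View pics/scene0.png

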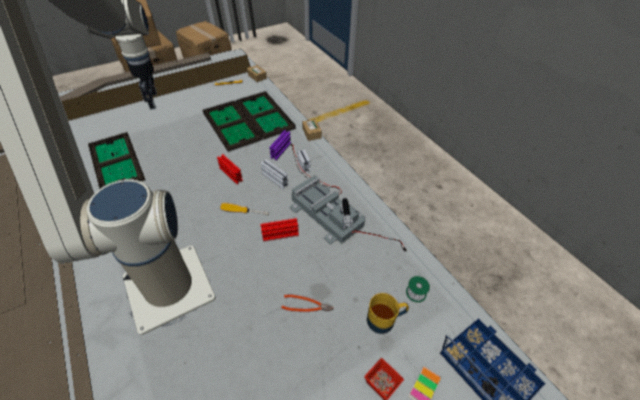

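View pics/top0.png

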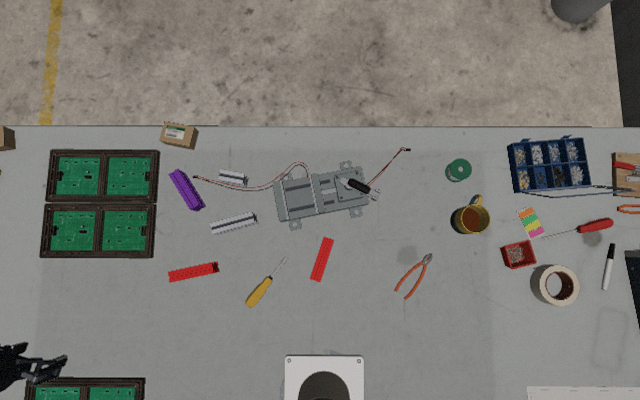

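View pics/wrist0.png

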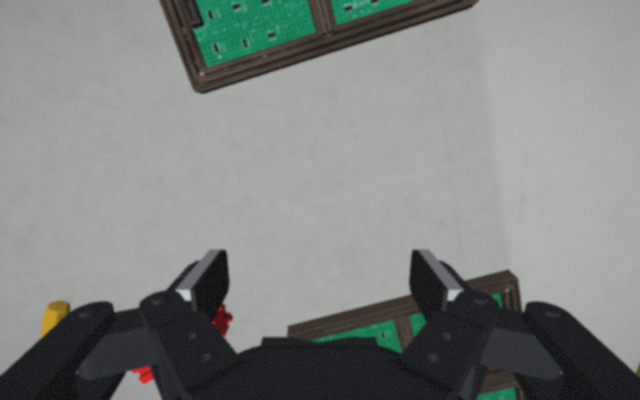

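The top view shows the long grey offcut at about (234,223), the short one at (232,177), and the vise at about (320,193) with its crank arm and black handle near (355,185). Next I'll enlarge that area and measure.

```bash
cat > h.py <<'E'
import numpy as np,cv2
from station import robot
def cloud(n,d):
    m=robot.camera_model(n);v,u=np.mgrid[0:400,0:640]
    c=np.stack([(u-m['cx'])/m['fx']*d,(v-m['cy'])/m['fy']*d,d],-1)
    T=np.array(m['world_from_camera']);return c@T[:3,:3].T+T[:3,3]
def ray(T,m,u,v,z):
    r=T[:3,:3]@np.array([(u-m['cx'])/m['fx'],(v-m['cy'])/m['fy'],1.]);o=T[:3,3]
    return o+r*(z-o[2])/r[2]
def toolT(s):
    from scipy.spatial.transform import Rotation as R
    T=np.eye(4);T[:3,:3]=R.from_quat(s['tool_rot']).as_matrix();T[:3,3]=s['ee_pos'];return T
E
python3 - <<'E'
from h import *
p=cv2.imread('pics/top0.png');d=np.load('top0d.npy');P=cloud('top',d)
cv2.imwrite('pics/crop0.png',cv2.resize(p[140:260,160:400],None,fx=3.3,fy=3.3,interpolation=cv2.INTER_CUBIC))
z=P[...,2]
print('table z',np.median(z[280:300,330:380]))
def rect(mask,name):
    pts=P[mask][:,:2].astype(np.float32)
    if len(pts)<5:return
    r=cv2.minAreaRect(pts*1000);print(name,len(pts),[np.round(a,1) for a in r],'zmed',np.median(P[mask][:,2]), np.round(cv2.boxPoints(r)).tolist())
w=np.zeros(z.shape,bool)
a=w.copy();a[205:240,205:262]=1;rect(a&(z>.05)&(z<.07),'long')
a=w.copy();a[166:190,215:250]=1;rect(a&(z>.05)&(z<.07),'short')
v=w.copy();v[155:235,268:385]=1
for lo,hi in [(.03,.05),(.055,.07),(.07,.09),(.09,.105),(.105,.14)]:
    m=v&(z>lo)&(z<hi);rect(m,(lo,hi))
E
```

```text
table z 0.0004149138308655598
long 490 [array([470. , 253.8]), array([ 30.6, 119.3]), np.float64(15.9)] zmed 0.059401329201732966 [[439.0, 307.0], [472.0, 192.0], [501.0, 201.0], [468.0, 315.0]]
short 276 [array([599.4, 261.7]), array([70.8, 30.2]), np.float64(80.2)] zmed 0.059031223509265374 [[578.0, 229.0], [608.0, 224.0], [620.0, 294.0], [591.0, 299.0]]
(0.03, 0.05) 2011 [array([575. , -11.2]), array([139.6, 334.2]), np.float64(11.9)] zmed 0.04021218626393441 [[472.0, 138.0], [541.0, -189.0], [678.0, -160.0], [609.0, 167.0]]
(0.055, 0.07) 835 [array([554.1,  17.3]), array([110. , 238.7]), np.float64(12.0)] zmed 0.06359655367029604 [[476.0, 123.0], [525.0, -111.0], [633.0, -88.0], [583.0, 145.0]]
(0.07, 0.09) 475 [array([571.8, -67.2]), array([74.7, 71.5]), np.float64(11.9)] zmed 0.08072199353956 [[528.0, -40.0], [543.0, -110.0], [616.0, -94.0], [601.0, -24.0]]
(0.09, 0.105) 38 [array([558.1, -92. ]), array([107.2,  22.7]), np.float64(65.5)] zmed 0.10241997277835252 [[526.0, -136.0], [546.0, -145.0], [591.0, -48.0], [570.0, -38.0]]
(0.105, 0.14) 310 [array([558., -91.]), array([109.7,  28.7]), np.float64(68.3)] zmed 0.12819215873050493 [[524.0, -137.0], [551.0, -147.0], [592.0, -45.0], [565.0, -35.0]]
```

View pics/crop0.png

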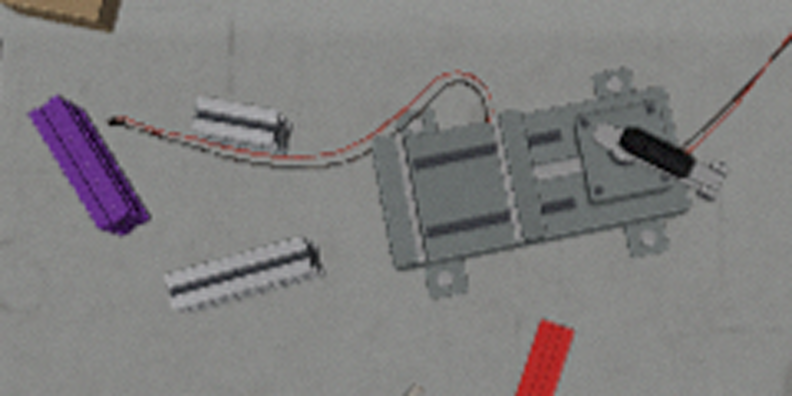

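```bash
cat >> h.py <<'E'
YAW=np.radians(11.9)
RV=np.array([[np.cos(YAW),-np.sin(YAW)],[np.sin(YAW),np.cos(YAW)]])
def yang(s):
    T=toolT(s);return np.degrees(np.arctan2(T[1,1],T[0,1]))
def go(x,y,z,yaw=None):
    s=robot.state();T=toolT(s);d=T[:3,:3].T@(np.array([x,y,z])-T[:3,3])/.04
    print('t',round(float(s['clock']),2),'pos',np.round(s['ee_pos']*1000,1),'yang',round(float(yang(s)),1),'units dx dy dz',np.round(d,2),'gap',round(float(s['finger_gap']),3),'F',np.round(s['wrist_force'],1))
    if yaw is not None: print('twist units',round(float(-(((yaw-yang(s)+180)%360)-180)/6),2))
E
python3 - <<'E'
from h import *
d=np.load('top0d.npy');P=cloud('top',d);p=cv2.imread('pics/top0.png')
O=np.array([.5718,-.0672])+.080*RV[:,1];print('O',O)
w=np.zeros(d.shape,bool);w[155:235,268:385]=1
Q=(P[...,:2]-O)@RV*1000;z=P[...,2]*1000
m=w&(z>58)&(z<68)&(abs(Q[...,0])<65)
print(np.histogram(Q[m][:,1],bins=np.arange(-50,142,4)))
for nm,mm in [('fixed',m&(Q[...,1]>80)),('mov',m&(Q[...,1]>-20)&(Q[...,1]<60)),('bed',w&(z>36)&(z<44)&(Q[...,1]>-5))]:
    q=Q[mm];print(nm,np.percentile(q,[0,2,50,98,100],axis=0).round(1).tolist())
hm=w&(z>112)
dark=hm&(p.max(-1)<70)
for k in (hm,dark):
    q=Q[k];print(len(q),[np.round(a,2).tolist() for a in cv2.minAreaRect(q.astype(np.float32))])
q=P[dark]*1000;c=q.mean(0);u,s_,vt=np.linalg.svd(q[:,:2]-c[:2],full_matrices=False);ax=vt[0];print('dark c',c,'axis',np.degrees(np.arctan2(ax[1],ax[0])))
t=(q[:,:2]-c[:2])@ax;
for a in range(-45,46,10):
    k=abs(t-a)<5
    if k.sum():print(a,np.percentile(q[k][:,2],90).round(1),(q[k][:,:2].mean(0)).round(1))
go(.470,.2538,.15,16)
E
```

```text
O [0.55530367 0.01108072]
(array([ 0,  8,  4,  3,  4,  4,  3,  6,  2,  3,  5, 19, 54, 56, 54, 56, 59,
       54, 15,  0,  0,  0,  0,  0,  0,  0,  0,  0,  0,  0,  0,  0,  0,  0,
        0,  0,  0, 39, 54, 54, 58, 56, 54, 47,  0,  0,  0]), array([-50, -46, -42, -38, -34, -30, -26, -22, -18, -14, -10,  -6,  -2,
         2,   6,  10,  14,  18,  22,  26,  30,  34,  38,  42,  46,  50,
        54,  58,  62,  66,  70,  74,  78,  82,  86,  90,  94,  98, 102,
       106, 110, 114, 118, 122, 126, 130, 134, 138]))
fixed [[-54.6, 99.6], [-52.5, 99.9], [-0.6, 112.4], [52.4, 125.1], [54.9, 125.7]]
mov [[-54.9, -19.3], [-53.0, -9.8], [-1.2, 9.6], [52.2, 22.3], [55.0, 22.9]]
bed [[-55.0, -4.9], [-53.1, 23.6], [-0.9, 62.2], [52.3, 102.1], [54.9, 129.8]]
323 [[-92.82, -69.38], [88.82, 190.52], 59.6]
183 [[-90.95, -64.07], [76.9, 188.73], 59.33]
dark c [558.13075774 -87.91442119 146.86013714] axis 143.05733873152704
-15 137.2 [ 560.3 -106. ]
-5 141.7 [560.9 -91.9]
5 142.3 [558.5 -80.6]
15 134.8 [563.2 -62.6]
t 0.15 pos [176.  599.2 193.7] yang 73.6 units dx dy dz [-9.49 -6.21  1.1 ] gap 0.997 F [-0.5 -0.9  0.3]
twist units 9.6
```

Vise frame checks out: the fixed jaw face comes out at y=99.7 and the jaws at ±55. The moving jaw is near 13 mm. Moving towards the long offcut.

Call:
arm_command([
  {"dx": -0.8,"dy": -0.52,"dz": 0,"twist": 0,"hand": 1},
  {"dx": -0.8,"dy": -0.52,"dz": 0,"twist": 0,"hand": 1},
  {"dx": -0.8,"dy": -0.52,"dz": 0,"twist": 0,"hand": 1},
  {"dx": -0.8,"dy": -0.52,"dz": 0,"twist": 0,"hand": 1},
  {"dx": -0.8,"dy": -0.52,"dz": 0,"twist": 0,"hand": 1},
])

```text
clock: 0.57
ee_pos: [0.2993, 0.4549, 0.1919]
tool_rot: [0.137, 0.991, 0.0, -0.001]
wrist_force: [1.3, 0.6, 0.0]
finger_gap: 1.001
```

Call:
arm_command([
  {"dx": -0.8,"dy": -0.52,"dz": 0,"twist": 0,"hand": 1},
  {"dx": -0.8,"dy": -0.52,"dz": 0,"twist": 0,"hand": 1},
  {"dx": -0.8,"dy": -0.52,"dz": 0,"twist": 0,"hand": 1},
  {"dx": -0.8,"dy": -0.52,"dz": 0,"twist": 0,"hand": 1},
  {"dx": -0.8,"dy": -0.52,"dz": 0,"twist": 0,"hand": 1},
])

```text
clock: 0.98
ee_pos: [0.4289, 0.3031, 0.1911]
tool_rot: [0.136, 0.991, -0.0, -0.001]
wrist_force: [0.9, -0.4, -0.1]
finger_gap: 0.997
```

Call:
arm_command([
  {"dx": 0,"dy": 0,"dz": 0,"twist": 1,"hand": 1},
  {"dx": 0,"dy": 0,"dz": 0,"twist": 1,"hand": 1},
  {"dx": 0,"dy": 0,"dz": 0,"twist": 1,"hand": 1},
  {"dx": 0,"dy": 0,"dz": 0,"twist": 1,"hand": 1},
  {"dx": 0,"dy": 0,"dz": 0,"twist": 1,"hand": 1},
])

```text
clock: 1.4
ee_pos: [0.4346, 0.2942, 0.1904]
tool_rot: [0.402, 0.916, -0.002, -0.001]
wrist_force: [0.4, 0.1, -0.5]
finger_gap: 1.0
```

Call:
arm_command([
  {"dx": 0,"dy": 0,"dz": 0,"twist": 1,"hand": 1},
  {"dx": 0,"dy": 0,"dz": 0,"twist": 1,"hand": 1},
  {"dx": 0,"dy": 0,"dz": 0,"twist": 1,"hand": 1},
  {"dx": 0,"dy": 0,"dz": 0,"twist": 1,"hand": 1},
  {"dx": 0,"dy": 0,"dz": 0,"twist": 0.6,"hand": 1},
])

```text
clock: 1.82
ee_pos: [0.4339, 0.2931, 0.1893]
tool_rot: [0.62, 0.785, -0.003, -0.001]
wrist_force: [-0.4, -0.8, -0.2]
finger_gap: 1.001
```

```bash
python3 -c "
from h import *
go(.470,.2538,.13,16)"
```

```text
t 1.82 pos [433.9 293.1 189.3] yang 13.4 units dx dy dz [-1.16  0.66  1.48] gap 1.001 F [-0.4 -0.8 -0.2]
twist units -0.44
```

Call:
arm_command([
  {"dx": -0.6,"dy": 0.33,"dz": 0.5,"twist": -0.2,"hand": 1},
  {"dx": -0.6,"dy": 0.33,"dz": 0.5,"twist": 0,"hand": 1},
  {"dx": 0,"dy": 0,"dz": 0,"twist": 0,"hand": 1},
])

```text
clock: 2.07
ee_pos: [0.4722, 0.2533, 0.1491]
tool_rot: [0.612, 0.791, -0.001, -0.0]
wrist_force: [-0.3, -0.9, -0.3]
finger_gap: 0.998
```

```bash
python3 - <<'E'
from h import *
s=robot.state();T=toolT(s)
p,d=robot.grab_frame('wrist');cv2.imwrite('pics/w1.png',p);np.save('w1d.npy',d);np.save('w1T.npy',T)
m=robot.camera_model('wrist');W=T@np.array(m['tool_from_camera'])
v,u=np.mgrid[0:400,0:640];c=np.stack([(u-m['cx'])/m['fx']*d,(v-m['cy'])/m['fy']*d,d],-1)
P=c@W[:3,:3].T+W[:3,3]
k=(d>0)&(P[...,2]>.05)&(P[...,2]<.068)&(abs(P[...,0]-.47)<.07)&(abs(P[...,1]-.25)<.08)
r=cv2.minAreaRect((P[k][:,:2]*1000).astype(np.float32));print(k.sum(),r,np.median(P[k][:,2]))
go(.470,.2538,.06,16)
E
```

```text
4163 ((470.1267395019531, 255.5891571044922), (29.990148544311523, 119.86351776123047), 16.012401580810547) 0.05970109370291227
t 2.12 pos [471.6 254.4 150.2] yang 14.5 units dx dy dz [-0.   -0.04  2.26] gap 1.004 F [-0.4  0.  -0.4]
twist units -0.24
```

View pics/w1.png

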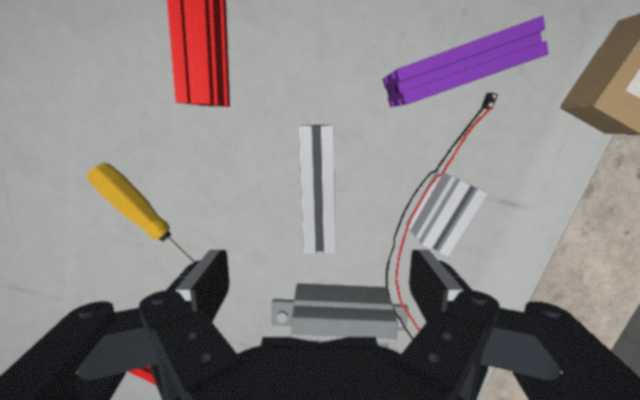

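The wrist view shows the offcut at (318,188), 120 × 30 mm and 60 mm tall, centred between the fingers. Its measured centre is (470,255.6) at 16°. Nothing stands where the fingers will come down.

Call:
arm_command([
  {"dx": -0.02,"dy": -0.03,"dz": 0.8,"twist": -0.25,"hand": 1},
  {"dx": 0,"dy": 0,"dz": 0.8,"twist": 0,"hand": 1},
  {"dx": 0,"dy": 0,"dz": 0.8,"twist": 0,"hand": 1},
  {"dx": 0,"dy": 0,"dz": 0.6,"twist": 0,"hand": 1},
  {"dx": 0,"dy": 0,"dz": 0,"twist": 0,"hand": 1},
])

```text
clock: 2.53
ee_pos: [0.4737, 0.2568, 0.0306]
tool_rot: [0.602, 0.799, 0.004, 0.001]
wrist_force: [-0.7, -1.0, -0.5]
finger_gap: 0.995
```

```bash
python3 -c "
from h import *
go(.470,.2556,.026,16)"
```

```text
t 2.53 pos [473.7 256.8  30.6] yang 16.0 units dx dy dz [-0.   -0.1   0.12] gap 0.995 F [-0.7 -1.  -0.5]
twist units 0.0
```

Call:
arm_command([
  {"dx": 0,"dy": -0.1,"dz": 0.1,"twist": 0,"hand": 1},
  {"dx": 0,"dy": 0,"dz": 0,"twist": 0,"hand": -1},
  {"dx": 0,"dy": 0,"dz": 0,"twist": 0,"hand": -1},
  {"dx": 0,"dy": 0,"dz": 0,"twist": 0,"hand": -1},
  {"dx": 0,"dy": 0,"dz": 0,"twist": 0,"hand": -1},
], force=70)

```text
clock: 2.95
ee_pos: [0.4708, 0.2581, 0.031]
tool_rot: [0.601, 0.799, 0.006, 0.002]
wrist_force: [0.1, 0.1, 0.3]
finger_gap: 0.458
```

Call:
arm_command([
  {"dx": 0,"dy": 0,"dz": 0,"twist": 0,"hand": -1},
  {"dx": 0,"dy": 0,"dz": 0,"twist": 0,"hand": -1},
  {"dx": 0,"dy": 0,"dz": 0,"twist": 0,"hand": -1},
])

```text
clock: 3.2
ee_pos: [0.4727, 0.2592, 0.0338]
tool_rot: [0.601, 0.799, 0.008, 0.003]
wrist_force: [-0.6, 0.3, -0.2]
finger_gap: 0.007
```

```bash
python3 - <<'E'
from h import *
go(.470,.2556,.026,16)
p=O=np.array([.5553,.0111])+RV@np.array([0,.081]);print('place xy',p)
go(p[0],p[1],.14,-78.1)
E
```

```text
t 3.2 pos [472.7 259.2  33.8] yang 16.1 units dx dy dz [-0.07 -0.09  0.19] gap 0.007 F [-0.6  0.3 -0.2]
twist units 0.01
place xy [0.53859746 0.09035923]
t 3.2 pos [472.7 259.2  33.8] yang 16.1 units dx dy dz [-4.5   0.46 -2.67] gap 0.007 F [-0.6  0.3 -0.2]
twist units 15.7
```

The fingers shut fully (gap 0.007), so the grasp failed. Checking what happened.

```bash
python3 - <<'E'
from h import *
for n in ['wrist','top']:
    p,d=robot.grab_frame(n);np.save(n+'2d.npy',d)
    if n=='top': p=cv2.resize(p[140:280,160:360],None,fx=3.5,fy=3.5,interpolation=cv2.INTER_CUBIC)
    cv2.imwrite(f'pics/{n}2.png',p)
print(robot.state())
E
```

```text
{'clock': 3.3, 'joints': array([0.47862056, 0.53559338, 1.92329141, 0.0019899 , 0.66600404,
       0.19659714]), 'qvel': array([ 0.00059677,  0.00813818,  0.00337144,  0.00096754,  0.00048093,
       -0.00077287]), 'joint_torque': array([ 2.15130573e-02, -5.20653391e+01, -1.77087075e+01,  4.01473953e-03,
       -6.23031682e-02,  5.77098617e-04]), 'ee_pos': array([0.47259848, 0.25908651, 0.03358178]), 'tool_rot': array([0.60130811, 0.79897335, 0.00779736, 0.00305613]), 'wrist_force': array([-1.43792054,  0.02175496, -0.36152585]), 'wrist_torque': array([-0.0241394 , -0.03715894, -0.00892952]), 'finger_gap': -0.005620448963299702}
```

View pics/wrist2.png

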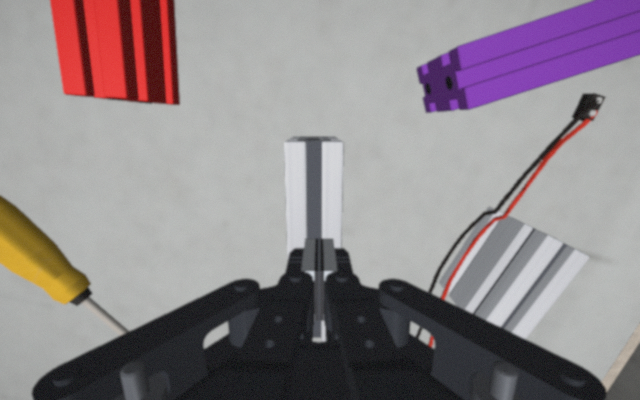

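View pics/top2.png

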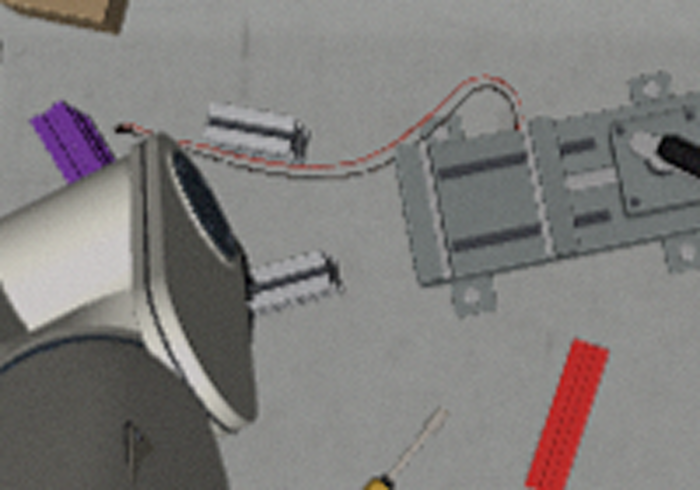

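```bash
python3 - <<'E'
from h import *
s=robot.state();T=toolT(s);d=np.load('wrist2d.npy')
m=robot.camera_model('wrist');W=T@np.array(m['tool_from_camera'])
v,u=np.mgrid[0:400,0:640];c=np.stack([(u-m['cx'])/m['fx']*d,(v-m['cy'])/m['fy']*d,d],-1)
P=c@W[:3,:3].T+W[:3,3]
for r,cc in [(120,313),(150,313),(180,313),(180,295),(220,313),(240,300),(238,319),(250,310),(260,319),(270,327),(290,319),(320,319),(60,250),(300,480)]: print(r,cc,round(float(d[r,cc]),3),(P[r,cc]*1000).round(1))
d=np.load('top2d.npy');P=cloud('top',d)
z=P[...,2];a=np.zeros(z.shape,bool);a[205:240,205:262]=1
k=a&(z>.05)&(z<.07);print(P[k].min(0),P[k].max(0),k.sum())
r=cv2.minAreaRect((P[k][:,:2]*1000).astype(np.float32));print(r)
E
```

```text
120 313 0.206 [4.506e+02 3.229e+02 1.000e-01]
150 313 0.158 [454.9 308.2  54.1]
180 313 0.162 [459.2 292.8  53.7]
180 295 0.155 [450.  291.6  60.6]
220 313 0.168 [465.3 271.   53.5]
240 300 0.165 [461.1 260.   59.5]
238 319 0.171 [471.5 261.7  53.6]
250 310 0.134 [464.7 268.8  89.7]
260 319 0.175 [475.2 248.7  53.7]
270 327 0.116 [471.1 270.7 108.4]
290 319 0.181 [480.8 229.3  52.5]
320 319 0.185 [486.3 210.1  53.6]
60 250 0.197 [400.9 347.8  -1.6]
300 480 0.197 [585.7 244.1  41.8]
[0.45406237 0.19338693 0.05042876] [0.49821184 0.2555324  0.06496575] 244
((477.7113037109375, 227.78912353515625), (30.641815185546875, 66.23087310791016), 15.729269027709961)
```

```bash
python3 - <<'E'
from h import *
m=robot.camera_model('wrist');W=np.array(m['tool_from_camera'])
v,u=np.mgrid[0:400,0:640]
for f in ['wrist2d.npy','w1d.npy','wrist0d.npy']:
    d=np.load(f);c=np.stack([(u-m['cx'])/m['fx']*d,(v-m['cy'])/m['fy']*d,d],-1)
    P=(c@W[:3,:3].T+W[:3,3])*1000
    k=(d>0)&(P[...,2]<12)&(v>225)
    print(f)
    for r in range(230,330,8):
        q=np.where(k[r])[0]
        if len(q): 
            i=q[np.argmax(P[r,q,2])];print(r,q.min(),q.max(),len(q),'deepest',i,P[r,i].round(0),'nearest axis',P[r,q[np.argmin(abs(P[r,q,1]))]].round(0))
p=cv2.imread('pics/wrist2.png');cv2.imwrite('pics/wz.png',cv2.resize(p[220:350,240:400],None,fx=4.5,fy=4.5,interpolation=cv2.INTER_CUBIC))
E
```

```text
wrist2d.npy
230 0 538 122 deepest 497 [ -4. 120.  12.] nearest axis [  8.  -0. -21.]
238 0 555 148 deepest 28 [ -10. -197.   12.] nearest axis [  3.  -0. -20.]
246 0 570 176 deepest 38 [ -16. -192.   12.] nearest axis [ -2.  -0. -21.]
254 0 585 211 deepest 43 [ -22. -190.   12.] nearest axis [ -7.  -0. -20.]
262 0 585 224 deepest 50 [ -28. -187.   12.] nearest axis [-12.  -0. -21.]
270 10 578 221 deepest 469 [-34. 105.  12.] nearest axis [-18.  -0. -19.]
278 24 572 237 deepest 463 [-40. 102.  12.] nearest axis [-22.  -0. -21.]
286 39 566 320 deepest 458 [-46.  99.  12.] nearest axis [-27.  -0. -21.]
294 48 560 366 deepest 76 [ -53. -174.   12.] nearest axis [-33.  -0. -20.]
302 60 553 370 deepest 60 [ -59. -186.   11.] nearest axis [-38.  -0. -21.]
310 171 547 376 deepest 468 [-54.  99.  -5.] nearest axis [-44.  -0. -20.]
318 155 541 387 deepest 508 [-51. 117. -18.] nearest axis [-48.  -0. -22.]
326 138 534 376 deepest 419 [-78.  73.  10.] nearest axis [-55.  -0. -21.]
w1d.npy
254 205 432 43 deepest 226 [  8. -43. -51.] nearest axis [  8.  42. -52.]
262 192 445 72 deepest 227 [  3. -
[... 713 characters left out ...]
is [ 10.  42. -57.]
262 192 445 72 deepest 410 [  3.  43. -50.] nearest axis [ 11.  42. -66.]
270 183 454 92 deepest 228 [ -1. -43. -50.] nearest axis [  4.  42. -59.]
278 175 462 108 deepest 228 [ -5. -43. -51.] nearest axis [  5.  42. -69.]
286 168 469 121 deepest 227 [ -8. -43. -53.] nearest axis [  9.  42. -82.]
294 149 488 156 deepest 411 [-10.  43. -56.] nearest axis [  6.  42. -82.]
302 90 547 209 deepest 415 [-11.  43. -62.] nearest axis [ 13.  41. -97.]
310 71 566 280 deepest 217 [-10. -43. -68.] nearest axis [  18.   31. -109.]
318 62 575 304 deepest 424 [-10.  42. -74.] nearest axis [  17.   29. -112.]
326 53 584 324 deepest 122 [   7.  -60. -101.] nearest axis [  18.   26. -115.]
```

View pics/wz.png

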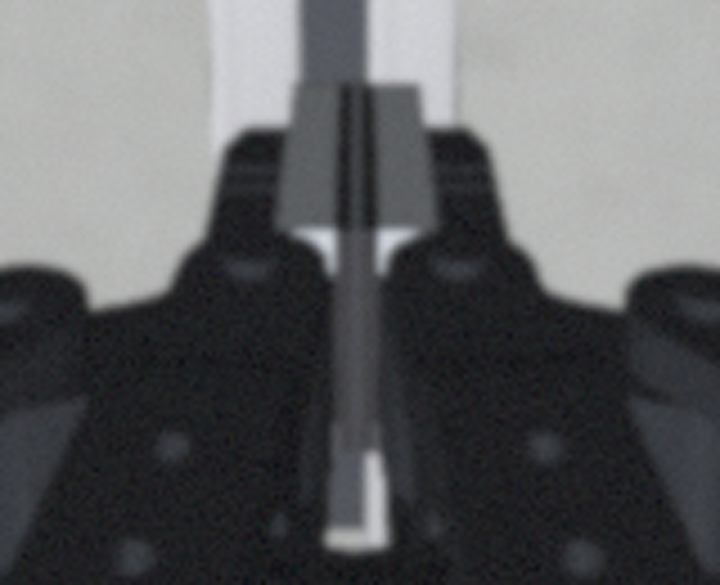

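```bash
python3 - <<'E'
from h import *
m=robot.camera_model('wrist');W=np.array(m['tool_from_camera'])
v,u=np.mgrid[0:400,0:640]
d=np.load('wrist2d.npy');c=np.stack([(u-m['cx'])/m['fx']*d,(v-m['cy'])/m['fy']*d,d],-1)
P=(c@W[:3,:3].T+W[:3,3])*1000
for r in range(234,276,3): print(r,P[r,309].round(0),P[r,331].round(0))
d=np.load('wrist0d.npy');c=np.stack([(u-m['cx'])/m['fx']*d,(v-m['cy'])/m['fy']*d,d],-1)
P=(c@W[:3,:3].T+W[:3,3])*1000
print('open')
for r in range(244,300,4): print(r,P[r,218].round(0),P[r,223].round(0))
E
```

```text
234 [  5.  -6. -20.] [  8.   6. -26.]
237 [  4.  -6. -21.] [  6.   7. -26.]
240 [ 11.  -5. -43.] [ 11.   6. -44.]
243 [ 12.  -5. -48.] [ 12.   6. -48.]
246 [ 12.  -5. -52.] [ 11.   5. -51.]
249 [ 11.  -5. -54.] [ 11.   5. -54.]
252 [ 11.  -4. -56.] [ 12.   5. -58.]
255 [ 12.  -4. -61.] [ 11.   5. -60.]
258 [ 11.  -4. -63.] [ 11.   5. -61.]
261 [ 12.  -4. -66.] [ 11.   5. -66.]
264 [ 12.  -4. -70.] [ 12.   5. -69.]
267 [ 12.  -4. -72.] [ 11.   5. -71.]
270 [ 12.  -4. -75.] [ 11.   5. -74.]
273 [ 12.  -4. -78.] [ 13.   4. -79.]
open
244 [ -92. -134.  194.] [ -92. -128.  194.]
248 [ -98. -135.  194.] [ -98. -128.  193.]
252 [ 11. -44. -57.] [ 11. -43. -56.]
256 [ 11. -43. -61.] [  8. -43. -55.]
260 [ 10. -43. -62.] [  7. -43. -56.]
264 [  8. -43. -63.] [  5. -43. -56.]
268 [  6. -43. -63.] [  3. -43. -56.]
272 [  5. -43. -63.] [  2. -43. -57.]
276 [  3. -43. -64.] [  0. -43. -58.]
280 [  2. -43. -64.] [ -1. -43. -59.]
284 [  0. -43. -65.] [ -4. -43. -58.]
288 [ -2. -43. -65.] [ -5. -43. -60.]
292 [ -3. -43. -66.] [ -7. -43. -60.]
296 [ -5. -43. -66.] [ -9. -43. -60.]
```

Measurement: the shut pad tips lie about 41 mm behind the reported TCP along tool z (open, about 53 mm). The pads show the right 22 mm width, and the wrist camera's world heights are right. So the fingers really end about 40 mm higher than the TCP reading says, and they closed above the untouched offcut. I'll allow for that, reopen and go lower while watching the force.

Call:
arm_command([
  {"dx": 0,"dy": 0,"dz": 0,"twist": 0,"hand": 1},
  {"dx": 0,"dy": 0,"dz": 0,"twist": 0,"hand": 1},
  {"dx": 0,"dy": 0,"dz": 0,"twist": 0,"hand": 1},
  {"dx": 0,"dy": 0,"dz": 0,"twist": 0,"hand": 1},
  {"dx": 0,"dy": 0,"dz": 0,"twist": 0,"hand": 1},
])

```text
clock: 3.72
ee_pos: [0.4724, 0.2588, 0.0333]
tool_rot: [0.601, 0.799, 0.007, 0.003]
wrist_force: [0.2, -0.5, 0.1]
finger_gap: 0.708
```

Call:
arm_command([
  {"dx": -0.07,"dy": -0.06,"dz": 0,"twist": 0,"hand": 1},
  {"dx": 0,"dy": 0,"dz": 0,"twist": 0,"hand": 1},
])

```text
clock: 3.88
ee_pos: [0.4706, 0.2552, 0.0331]
tool_rot: [0.601, 0.799, 0.007, 0.003]
wrist_force: [-0.9, 0.1, -0.4]
finger_gap: 0.973
```

```bash
python3 -c "
from h import *
go(.470,.2556,-.014,16)"
```

```text
t 3.88 pos [470.6 255.2  33.1] yang 16.1 units dx dy dz [ 0.01 -0.03  1.18] gap 0.973 F [-0.9  0.1 -0.4]
twist units 0.01
```

Call:
arm_command([
  {"dx": 0,"dy": 0,"dz": 0.4,"twist": 0,"hand": 1},
  {"dx": 0,"dy": 0,"dz": 0.4,"twist": 0,"hand": 1},
  {"dx": 0,"dy": 0,"dz": 0.4,"twist": 0,"hand": 1},
  {"dx": 0,"dy": 0,"dz": 0.05,"twist": 0,"hand": 1},
])

```text
clock: 4.22
ee_pos: [0.4728, 0.2559, -0.0169]
tool_rot: [0.602, 0.799, 0.009, 0.004]
wrist_force: [-0.2, 0.2, -0.0]
finger_gap: 0.997
```

Call:
arm_command([
  {"dx": 0,"dy": 0,"dz": 0.05,"twist": 0,"hand": -1},
  {"dx": 0,"dy": 0,"dz": 0,"twist": 0,"hand": -1},
  {"dx": 0,"dy": 0,"dz": 0,"twist": 0,"hand": -1},
  {"dx": 0,"dy": 0,"dz": 0,"twist": 0,"hand": -1},
  {"dx": 0,"dy": 0,"dz": 0,"twist": 0,"hand": -1},
], force=60)

```text
clock: 4.63
ee_pos: [0.4726, 0.2557, -0.0178]
tool_rot: [0.602, 0.799, 0.009, 0.003]
wrist_force: [1.7, 0.7, -3.8]
finger_gap: 0.345
```

Call:
arm_command([
  {"dx": 0,"dy": 0,"dz": 0,"twist": 0,"hand": -1},
  {"dx": 0,"dy": 0,"dz": 0,"twist": 0,"hand": -1},
])

```text
clock: 4.8
ee_pos: [0.4729, 0.2559, -0.0169]
tool_rot: [0.602, 0.799, 0.009, 0.004]
wrist_force: [-0.6, -0.2, -3.6]
finger_gap: 0.342
```

```bash
python3 -c "
from h import *
go(.470,.2556,-.014,16)
p,d=robot.grab_frame('wrist');cv2.imwrite('pics/w3.png',p)"
```

```text
t 4.8 pos [472.9 255.9 -16.9] yang 16.0 units dx dy dz [ 0.01 -0.07 -0.07] gap 0.342 F [-0.6 -0.2 -3.6]
twist units 0.01
```

View pics/w3.png

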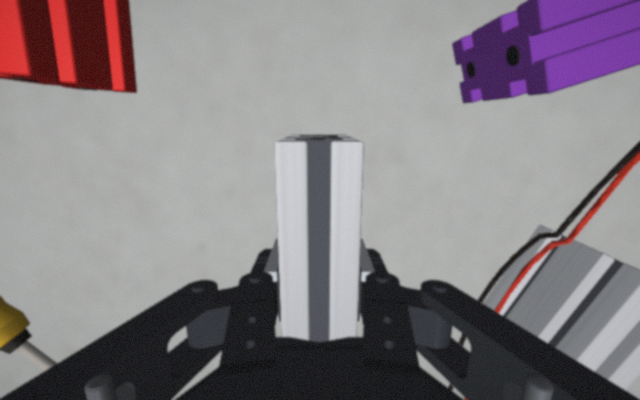

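The grip holds: opening 0.342 × 85 ≈ 29 mm, offcut upright between the pads. Lifting.

Call:
arm_command([
  {"dx": 0,"dy": 0,"dz": -0.3,"twist": 0,"hand": -1},
  {"dx": 0,"dy": 0,"dz": -0.7,"twist": 0,"hand": -1},
  {"dx": 0,"dy": 0,"dz": -0.8,"twist": 0,"hand": -1},
  {"dx": 0,"dy": 0,"dz": -0.8,"twist": 0,"hand": -1},
  {"dx": 0,"dy": 0,"dz": -0.4,"twist": 0,"hand": -1},
])

```text
clock: 5.27
ee_pos: [0.4667, 0.2525, 0.1051]
tool_rot: [0.602, 0.799, 0.004, 0.001]
wrist_force: [0.1, 0.5, -2.9]
finger_gap: 0.346
```

Call:
arm_command([
  {"dx": 0,"dy": 0,"dz": 0,"twist": 0.9,"hand": -1},
  {"dx": 0,"dy": 0,"dz": 0,"twist": 1,"hand": -1},
  {"dx": 0,"dy": 0,"dz": 0,"twist": 1,"hand": -1},
  {"dx": 0,"dy": 0,"dz": 0,"twist": 1,"hand": -1},
  {"dx": 0,"dy": 0,"dz": 0,"twist": 1,"hand": -1},
])

```text
clock: 5.68
ee_pos: [0.4696, 0.2539, 0.1162]
tool_rot: [0.791, 0.612, 0.011, 0.001]
wrist_force: [0.5, -0.4, -2.8]
finger_gap: 0.343
```

Call:
arm_command([
  {"dx": 0,"dy": 0,"dz": 0,"twist": 1,"hand": -1},
  {"dx": 0,"dy": 0,"dz": 0,"twist": 1,"hand": -1},
  {"dx": 0,"dy": 0,"dz": 0,"twist": 1,"hand": -1},
  {"dx": 0,"dy": 0,"dz": 0,"twist": 1,"hand": -1},
  {"dx": 0,"dy": 0,"dz": 0,"twist": 1,"hand": -1},
])

```text
clock: 6.1
ee_pos: [0.4684, 0.2533, 0.1203]
tool_rot: [0.927, 0.374, 0.011, -0.002]
wrist_force: [-1.1, -0.4, -2.3]
finger_gap: 0.349
```

Call:
arm_command([
  {"dx": 0,"dy": 0,"dz": 0,"twist": 1,"hand": -1},
  {"dx": 0,"dy": 0,"dz": 0,"twist": 1,"hand": -1},
  {"dx": 0,"dy": 0,"dz": 0,"twist": 1,"hand": -1},
  {"dx": 0,"dy": 0,"dz": 0,"twist": 1,"hand": -1},
  {"dx": 0,"dy": 0,"dz": 0,"twist": 0.5,"hand": -1},
])

```text
clock: 6.52
ee_pos: [0.4669, 0.2526, 0.124]
tool_rot: [0.991, 0.134, 0.011, -0.004]
wrist_force: [-0.1, 0.7, -3.2]
finger_gap: 0.347
```

```bash
python3 -c "
from h import *
go(.5386,.0904,.07,-78.1);print(robot.state()['tool_rot'],robot.state()['joints'])"
```

```text
t 6.52 pos [466.9 252.6 124. ] yang -74.6 units dx dy dz [0.62 4.39 1.34] gap 0.347 F [-0.1  0.7 -3.2]
twist units 0.58
[ 0.99093441  0.13383846  0.010818   -0.00438601] [4.72759597e-01 3.73467278e-01 1.90698554e+00 1.46562317e-03
 8.37818625e-01 1.77408703e+00]
```

Call:
arm_command([
  {"dx": 0.12,"dy": 0.85,"dz": 0,"twist": 0.5,"hand": -1},
  {"dx": 0.12,"dy": 0.85,"dz": 0,"twist": 0,"hand": -1},
  {"dx": 0.12,"dy": 0.85,"dz": 0,"twist": 0,"hand": -1},
  {"dx": 0.12,"dy": 0.85,"dz": 0,"twist": 0,"hand": -1},
  {"dx": 0.12,"dy": 0.7,"dz": 0,"twist": 0,"hand": -1},
])

```text
clock: 6.93
ee_pos: [0.5262, 0.0981, 0.1274]
tool_rot: [0.994, 0.11, 0.012, -0.006]
wrist_force: [0.6, -0.9, -3.4]
finger_gap: 0.343
```

Call:
arm_command([
  {"dx": 0,"dy": 0,"dz": 0,"twist": 0,"hand": -1},
  {"dx": 0,"dy": 0,"dz": 0,"twist": 0,"hand": -1},
])

```text
clock: 7.1
ee_pos: [0.5279, 0.093, 0.1289]
tool_rot: [0.994, 0.107, 0.013, -0.005]
wrist_force: [0.7, -0.3, -3.0]
finger_gap: 0.343
```

```bash
python3 -c "
from h import *
go(.5386,.0904,.04,-78.1);print(robot.state()['tool_rot'],robot.state()['joints'])"
```

```text
t 7.1 pos [527.9  93.  128.9] yang -77.7 units dx dy dz [0.19 0.14 2.23] gap 0.343 F [ 0.7 -0.3 -3. ]
twist units 0.07
[ 0.99415836  0.10707118  0.01258675 -0.00514634] [0.14623533 0.37174906 1.89458644 0.01238708 0.84973847 1.49439906]
```

Call:
arm_command([
  {"dx": 0.2,"dy": 0.14,"dz": 0.5,"twist": 0.07,"hand": -1},
  {"dx": 0,"dy": 0,"dz": 0.7,"twist": 0,"hand": -1},
  {"dx": 0,"dy": 0,"dz": 0.7,"twist": 0,"hand": -1},
  {"dx": 0,"dy": 0,"dz": 0,"twist": 0,"hand": -1},
])

```text
clock: 7.43
ee_pos: [0.5409, 0.0916, 0.0555]
tool_rot: [0.995, 0.103, 0.016, -0.006]
wrist_force: [-1.1, -0.4, -3.0]
finger_gap: 0.344
```

```bash
python3 - <<'E'
from h import *
go(.5386,.0904,.025,-78.1)
T=toolT(robot.state());p,d=robot.grab_frame('top')
cv2.imwrite('pics/t4.png',cv2.resize(p[140:260,220:400],None,fx=4,fy=4,interpolation=cv2.INTER_CUBIC))
print(T[:3,2])
E
```

```text
t 7.43 pos [540.9  91.6  55.5] yang -78.2 units dx dy dz [-0.09  0.02  0.76] gap 0.344 F [-1.1 -0.4 -3. ]
twist units -0.01
[ 0.03106031  0.01438432 -0.999414  ]
```

View pics/t4.png

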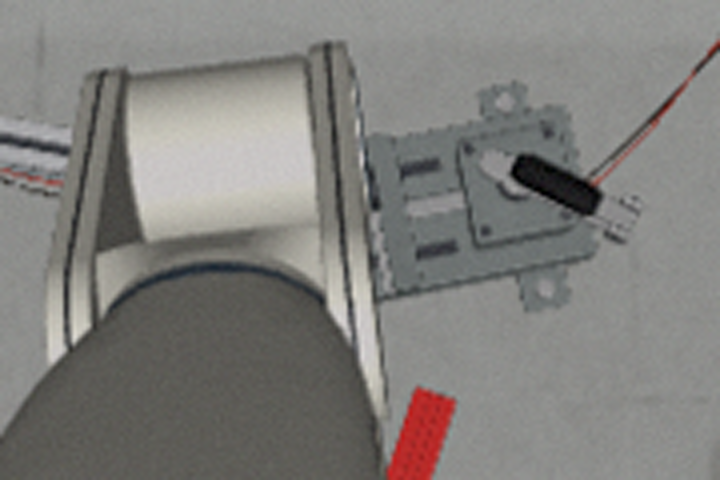

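Call:
arm_command([
  {"dx": -0.08,"dy": 0.02,"dz": 0.4,"twist": 0,"hand": -1},
  {"dx": 0,"dy": 0,"dz": 0.3,"twist": 0,"hand": -1},
  {"dx": 0,"dy": 0,"dz": 0,"twist": 0,"hand": -1},
])

```text
clock: 7.73
ee_pos: [0.5418, 0.0932, 0.0329]
tool_rot: [0.994, 0.104, 0.019, -0.006]
wrist_force: [-0.5, 0.7, -3.2]
finger_gap: 0.345
```

```bash
python3 - <<'E'
from h import *
go(.5386,.0904,.023,-78.1)
p,d=robot.grab_frame('wrist');cv2.imwrite('pics/w5.png',p);print(toolT(robot.state())[:3,2])
E
```

```text
t 7.73 pos [541.8  93.2  32.9] yang -78.0 units dx dy dz [-0.1   0.05  0.24] gap 0.345 F [-0.5  0.7 -3.2]
twist units 0.02
[ 0.03771987  0.01573939 -0.99916439]
```

View pics/w5.png

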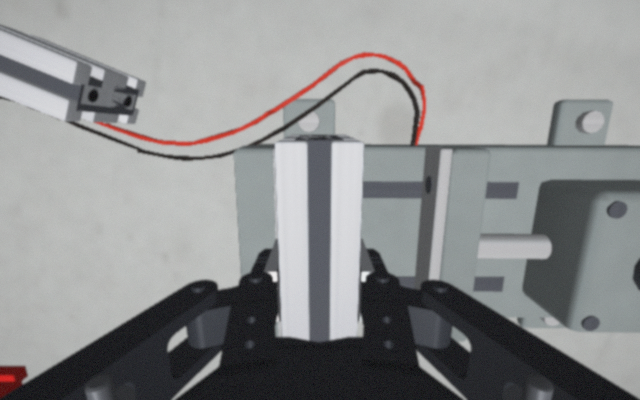

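Left jaw (cols 235-277) is the fixed one, and the moving jaw is at cols 425-490. The offcut is aligned but about 2 mm too near the fixed jaw, so I'll shift it and lower it to contact.

Call:
arm_command([
  {"dx": -0.1,"dy": 0.08,"dz": 0,"twist": 0,"hand": -1},
  {"dx": 0,"dy": 0.02,"dz": 0.15,"twist": 0,"hand": -1},
  {"dx": 0,"dy": 0,"dz": 0.1,"twist": 0,"hand": -1},
])

```text
clock: 8.03
ee_pos: [0.5417, 0.0893, 0.027]
tool_rot: [0.994, 0.105, 0.023, -0.006]
wrist_force: [1.1, -0.2, -2.6]
finger_gap: 0.343
```

```bash
python3 - <<'E'
from h import *
go(.5386,.0904,.023,-78.1)
E
```

```text
t 8.03 pos [541.7  89.3  27. ] yang -77.9 units dx dy dz [-0.08 -0.04  0.1 ] gap 0.343 F [ 1.1 -0.2 -2.6]
twist units 0.03
```

Call:
arm_command([
  {"dx": -0.06,"dy": -0.02,"dz": 0.07,"twist": 0,"hand": -1},
  {"dx": 0,"dy": 0,"dz": 0.05,"twist": 0,"hand": -1},
])

```text
clock: 8.2
ee_pos: [0.5422, 0.0887, 0.0237]
tool_rot: [0.994, 0.105, 0.025, -0.005]
wrist_force: [-1.4, 0.9, 5.2]
finger_gap: 0.343
```

Call:
arm_command([
  {"dx": 0,"dy": 0,"dz": 0.05,"twist": 0,"hand": -1},
])

```text
clock: 8.28
ee_pos: [0.543, 0.0888, 0.0228]
tool_rot: [0.994, 0.104, 0.026, -0.006]
wrist_force: [-1.3, 4.6, 7.3]
finger_gap: 0.346
```

```bash
python3 - <<'E'
from h import *
go(.5386,.0904,.023,-78.1);print(toolT(robot.state())[:3,2])
E
```

```text
t 8.28 pos [543.   88.8  22.8] yang -78.0 units dx dy dz [-0.1  -0.06 -0.01] gap 0.346 F [-1.3  4.6  7.3]
twist units 0.02
[ 0.05035128  0.01642171 -0.99859655]
```

Contact felt (Fz went from −3 to +7 N) at the expected height. Releasing.

Call:
arm_command([
  {"dx": 0,"dy": 0,"dz": 0,"twist": 0,"hand": -0.1},
  {"dx": 0,"dy": 0,"dz": 0,"twist": 0,"hand": 0.2},
  {"dx": 0,"dy": 0,"dz": 0,"twist": 0,"hand": 0.2},
  {"dx": 0,"dy": 0,"dz": -0.1,"twist": 0,"hand": 0.2},
])

```text
clock: 8.62
ee_pos: [0.5452, 0.0765, 0.0242]
tool_rot: [0.994, 0.107, 0.027, 0.002]
wrist_force: [-0.6, 1.0, -0.8]
finger_gap: 0.601
```

```bash
python3 - <<'E'
from h import *
go(.5386,.0904,.023,-78.1);print(toolT(robot.state())[:3,2])
p,d=robot.grab_frame('wrist');cv2.imwrite('pics/w6.png',p)
E
```

```text
t 8.62 pos [545.2  76.5  24.2] yang -77.7 units dx dy dz [-0.09 -0.38  0.02] gap 0.601 F [-0.6  1.  -0.8]
twist units 0.07
[ 0.05392972  0.00154439 -0.99854354]
```

View pics/w6.png

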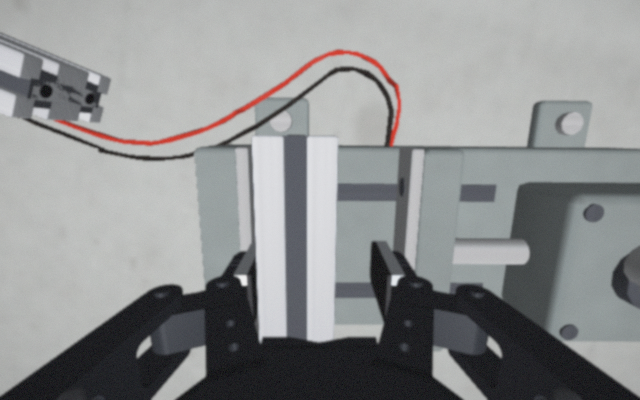

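Call:
arm_command([
  {"dx": 0,"dy": -0.1,"dz": -0.3,"twist": 0,"hand": 0.2},
  {"dx": 0,"dy": 0,"dz": -0.5,"twist": 0,"hand": 0.2},
  {"dx": 0,"dy": 0,"dz": -0.8,"twist": 0,"hand": 0.3},
  {"dx": 0,"dy": 0,"dz": -0.9,"twist": 0,"hand": 0.3},
  {"dx": 0,"dy": 0,"dz": -0.9,"twist": 0,"hand": 0.3},
])

```text
clock: 9.08
ee_pos: [0.5325, 0.0829, 0.1633]
tool_rot: [0.994, 0.108, 0.022, 0.001]
wrist_force: [0.8, -0.2, 0.0]
finger_gap: 0.653
```

```bash
cat >> h.py <<'E'
def wcloud(tag):
    s=robot.state();T=toolT(s);p,d=robot.grab_frame('wrist');cv2.imwrite(f'pics/{tag}.png',p)
    m=robot.camera_model('wrist');W=T@np.array(m['tool_from_camera'])
    v,u=np.mgrid[0:400,0:640];c=np.stack([(u-m['cx'])/m['fx']*d,(v-m['cy'])/m['fy']*d,d],-1)
    P=c@W[:3,:3].T+W[:3,3];P[d<=0]=np.nan;return p,d,P
OV=np.array([.5553,.0111])
def vf(P): return (P[...,:2]-OV)@RV
E
python3 - <<'E'
from h import *
go(.5386,.0904,.023,-78.1);print(toolT(robot.state())[:3,2])
p,d,P=wcloud('w7');Q=vf(P)*1000;z=P[...,2]*1000
k=(z>92)&(z<110)&(abs(Q[...,0])<70)&(Q[...,1]>50)&(Q[...,1]<110)
print('prof',k.sum(),cv2.minAreaRect(Q[k].astype(np.float32)),np.median(z[k]))
k=(z>58)&(z<69)&(abs(Q[...,0])<60)
for a,b in((95,130),(-15,30)):
    kk=k&(Q[...,1]>a)&(Q[...,1]<b);print(kk.sum(),np.percentile(Q[kk],[1,50,99],axis=0).round(1).tolist())
E
```

```text
t 9.08 pos [532.5  82.9 163.3] yang -77.6 units dx dy dz [ 0.04 -0.17  3.51] gap 0.653 F [ 0.8 -0.2  0. ]
twist units 0.08
[ 0.04407693  0.00260315 -0.99902475]
prof 5082 ((1.7790718078613281, 78.66638946533203), (119.39810180664062, 30.045223236083984), 0.016306601464748383) 99.77698957678501
3126 [[-51.3, 100.9], [5.9, 113.4], [55.3, 126.5]]
3190 [[-50.4, -9.9], [4.0, 11.8], [54.4, 24.2]]
```

View pics/w7.png

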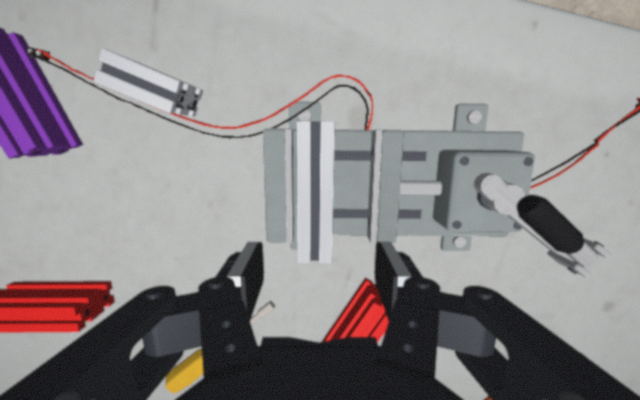

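The offcut stands on the bed, released: centre at vise (1.8, 78.7), top at z=99.8, square. In the image it is at (315,190). Next I'll measure the crank: hub near (490,185), black handle near (550,225), hinge ears near (585,258).

```bash
python3 - <<'E'
from h import *
p,d,P=wcloud('w8');Q=vf(P)*1000;z=P[...,2]*1000
v,u=np.mgrid[0:400,0:640]
reg=(u>470)&(u<620)&(v>165)&(v<285)
H=np.array([0,-80.])
blk=reg&(p.max(-1)<60)&(z>95)
q=np.c_[Q[blk],z[blk]];print(len(q))
c=np.median(q,0);uu,s,vt=np.linalg.svd(q[:,:2]-q[:,:2].mean(0),full_matrices=False);print('c',q.mean(0),'axis ang',np.degrees(np.arctan2(vt[0][1],vt[0][0])))
# arm: non-black z 98..112
arm=reg&(z>98)&(z<111)&(p.max(-1)>80)
a=np.c_[Q[arm],z[arm]];r=np.hypot(*(a[:,:2]-H).T);k=r>15
print('arm pts',len(a),cv2.minAreaRect(a[:,:2].astype(np.float32)))
ears=reg&(z>108)&(z<135)&(p.max(-1)>80)
e=np.c_[Q[ears],z[ears]];rr=np.hypot(*(e[:,:2]-H).T);print('ears r>55',(rr>55).sum(),e[rr>55].mean(0),cv2.minAreaRect(e[rr>55][:,:2].astype(np.float32)))
ax=(e[rr>55].mean(0)[:2]-H);ax/=np.linalg.norm(ax);print('ang',np.degrees(np.arctan2(ax[1],ax[0])))
t=(q[:,:2]-H)@ax;n=(q[:,:2]-H)@np.array([-ax[1],ax[0]])
for b in range(-20,80,8):
    k=(t>=b)&(t<b+8)
    if k.sum()>5: print(b,k.sum(),'top',np.percentile(q[k,2],95).round(1),'lat',np.percentile(n[k],[3,97]).round(1))
E
python3 -c "
import cv2;p=cv2.imread('pics/w8.png');cv2.imwrite('pics/w8c.png',cv2.resize(p[150:290,440:620],None,fx=4,fy=4,interpolation=cv2.INTER_CUBIC))"
```

```text
1781
c [-10.75597589 -91.59226307 137.74459726] axis ang -127.68260207506573
arm pts 1525 ((-14.62626838684082, -99.29190826416016), (109.76174926757812, 25.335433959960938), 53.44573211669922)
ears r>55 850 [ -41.82651412 -134.1864951   123.95280792] ((-40.272640228271484, -134.96507263183594), (26.420175552368164, 30.229839324951172), 51.270164489746094)
ang -127.66452294764089
-12 294 top 141.8 lat [-7.4  6. ]
-4 306 top 143.5 lat [-9.6  7.5]
4 230 top 142.8 lat [-9.8  7.1]
12 231 top 141.6 lat [-9.6  7.5]
20 209 top 140.1 lat [-9.4  7.4]
28 213 top 138.6 lat [-9.1  7.7]
36 192 top 137.3 lat [-9.1  7.9]
44 106 top 135.7 lat [-8.1  7.1]
```

View pics/w8c.png

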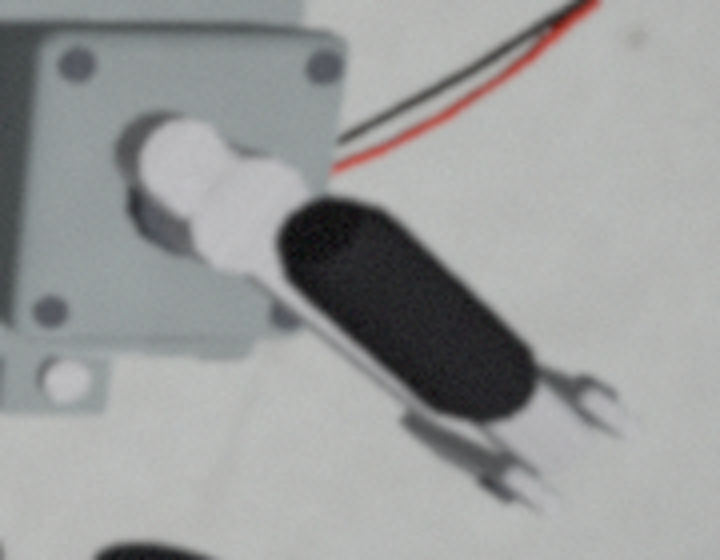

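The crank arm points at −127.7° in the vise frame, so crank ≈ 1.66, which is in range. The fold is about 0.17 rad, and the handle's top height (135–143 mm) fits the given geometry. Turning the tool and approaching.

```bash
cat >> h.py <<'E'
HUB=np.array([.5718,-.0672]);
def gtgt(ang_v_deg,phi):
    a=np.radians(ang_v_deg)+YAW;u=np.array([np.cos(a),np.sin(a)])
    h=HUB+.075*u;g=h-u*.06*np.cos(phi);return np.array([g[0],g[1],.119+.06*np.sin(phi)])
def gg(g,yaw=None,off=.062):
    s=robot.state();T=toolT(s);e=np.array(g)+off*T[:3,2]
    print('grasp now',np.round((T[:3,3]-off*T[:3,2])*1000,1),'want',np.round(np.array(g)*1000,1),'zax',T[:3,2].round(3));go(e[0],e[1],e[2],yaw)
E
python3 -c "
from h import *
g=gtgt(-127.7,.18);gg(g+[0,0,.05],-25.8)"
```

```text
grasp now [533.8  83.4 230.4] want [564.8 -81.6 179.7] zax [ 0.057  0.004 -0.998]
t 9.18 pos [537.4  83.6 168.5] yang -77.6 units dx dy dz [-0.2   4.18  1.29] gap 0.647 F [ 0.6 -0.3  0.5]
twist units -8.64
```

Call:
arm_command([
  {"dx": 0,"dy": 0,"dz": -0.1,"twist": -1,"hand": 0.6},
  {"dx": 0,"dy": 0,"dz": 0,"twist": -1,"hand": 0.6},
  {"dx": 0,"dy": 0,"dz": 0,"twist": -1,"hand": 0.6},
  {"dx": 0,"dy": 0,"dz": 0,"twist": -1,"hand": 0.6},
  {"dx": 0,"dy": 0,"dz": 0,"twist": -1,"hand": 0.6},
])

```text
clock: 9.6
ee_pos: [0.5384, 0.0884, 0.1812]
tool_rot: [0.927, 0.372, 0.034, 0.009]
wrist_force: [-0.2, 0.2, -0.3]
finger_gap: 0.8
```

Call:
arm_command([
  {"dx": 0,"dy": 0,"dz": 0,"twist": -1,"hand": 0.6},
  {"dx": 0,"dy": 0,"dz": 0,"twist": -1,"hand": 0.6},
  {"dx": 0,"dy": 0,"dz": 0,"twist": -1,"hand": 0.6},
  {"dx": 0,"dy": 0,"dz": 0,"twist": -0.6,"hand": 0.6},
  {"dx": 0,"dy": 0,"dz": 0,"twist": 0,"hand": 0.6},
])

```text
clock: 10.02
ee_pos: [0.5375, 0.0928, 0.1853]
tool_rot: [0.833, 0.551, 0.034, 0.016]
wrist_force: [0.1, 1.3, -0.5]
finger_gap: 0.802
```

```bash
python3 -c "
from h import *
g=gtgt(-127.7,.18);gg(g+[0,0,.05],-25.8)"
```

```text
grasp now [532.9  92.1 247.1] want [564.8 -81.6 179.7] zax [ 0.075  0.012 -0.997]
t 10.02 pos [537.5  92.8 185.3] yang -23.1 units dx dy dz [-3.75  2.32  1.69] gap 0.802 F [ 0.1  1.3 -0.5]
twist units 0.45
```

Call:
arm_command([
  {"dx": -0.83,"dy": 0.5,"dz": 0.1,"twist": 0.4,"hand": 0.6},
  {"dx": -0.83,"dy": 0.5,"dz": 0.2,"twist": 0,"hand": 0.6},
  {"dx": -0.83,"dy": 0.5,"dz": 0.2,"twist": 0,"hand": 0.6},
  {"dx": -0.83,"dy": 0.5,"dz": 0.2,"twist": 0,"hand": 0.6},
  {"dx": -0.4,"dy": 0.3,"dz": 0.2,"twist": 0,"hand": 0.6},
])

```text
clock: 10.43
ee_pos: [0.5639, -0.0776, 0.1531]
tool_rot: [0.844, 0.534, 0.04, 0.016]
wrist_force: [0.5, 0.6, 0.2]
finger_gap: 0.803
```

```bash
python3 -c "
from h import *
g=gtgt(-127.7,.18);gg(g+[0,0,.002],-25.8)
p,d=robot.grab_frame('wrist');cv2.imwrite('pics/w9.png',p)
gg(g+[0,0,.002],-25.8)"
```

```text
grasp now [558.7 -78.5 214.8] want [564.8 -81.6 131.7] zax [ 0.085  0.015 -0.996]
t 10.43 pos [563.9 -77.6 153.1] yang -25.5 units dx dy dz [-0.11  0.03  2.08] gap 0.803 F [0.5 0.6 0.2]
twist units 0.06
grasp now [559.  -80.3 213.5] want [564.8 -81.6 131.7] zax [ 0.084  0.014 -0.996]
t 10.48 pos [564.2 -79.4 151.8] yang -25.6 units dx dy dz [-0.07  0.    2.05] gap 0.798 F [ 1.3 -1.8 -1.3]
twist units 0.04
```

View pics/w9.png

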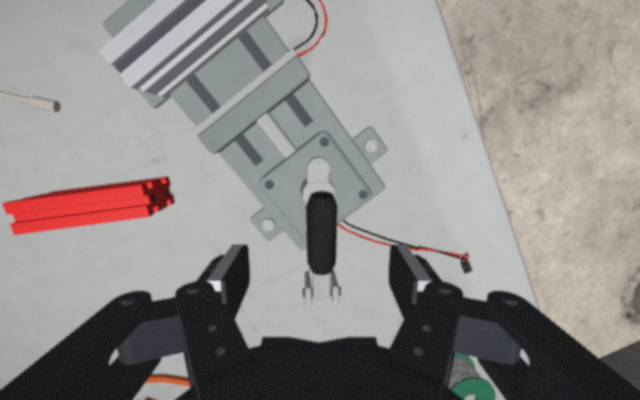

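The handle lies along column 321, between the pads (centre about 319) and aligned. Descending.

Call:
arm_command([
  {"dx": -0.07,"dy": 0,"dz": 0.8,"twist": 0,"hand": 0.3},
  {"dx": 0,"dy": 0,"dz": 0.7,"twist": 0,"hand": 0.1},
  {"dx": 0,"dy": 0,"dz": 0.3,"twist": 0,"hand": 0},
])

```text
clock: 10.73
ee_pos: [0.5734, -0.0834, 0.0825]
tool_rot: [0.848, 0.528, 0.043, 0.02]
wrist_force: [-0.9, -0.4, -0.6]
finger_gap: 0.497
```

```bash
python3 -c "
from h import *
g=gtgt(-127.7,.18);
p,d=robot.grab_frame('wrist');cv2.imwrite('pics/w10.png',p)
gg(g+[0,0,.002],-25.8)"
```

```text
grasp now [566.6 -83.8 142.8] want [564.8 -81.6 131.7] zax [ 0.091  0.013 -0.996]
t 10.78 pos [572.3 -83.   81.1] yang -26.2 units dx dy dz [ 0.02 -0.09  0.27] gap 0.496 F [-0.8  1.1 -1.3]
twist units -0.07
```

View pics/w10.png

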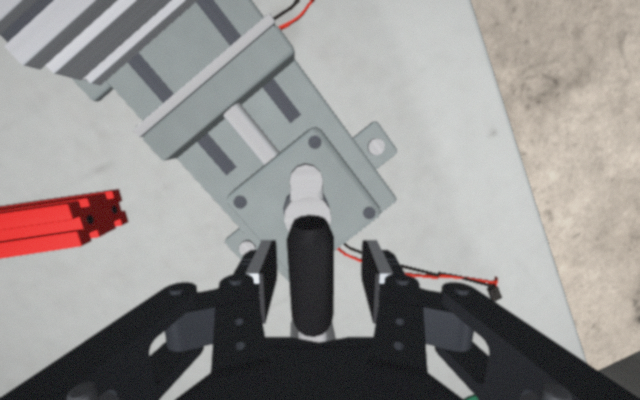

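Call:
arm_command([
  {"dx": 0.02,"dy": -0.09,"dz": 0.22,"twist": -0.05,"hand": 0},
  {"dx": 0,"dy": 0,"dz": 0,"twist": 0,"hand": -0.2},
])

```text
clock: 10.95
ee_pos: [0.5697, -0.0794, 0.0714]
tool_rot: [0.847, 0.53, 0.042, 0.018]
wrist_force: [-0.9, 0.3, -0.4]
finger_gap: 0.403
```

```bash
python3 -c "
from h import *
g=gtgt(-127.7,.18);
p,d=robot.grab_frame('wrist');cv2.imwrite('pics/w11.png',p[200:,160:480])
gg(g+[0,0,.002],-25.8)"
```

```text
grasp now [565.2 -80.5 134.4] want [564.8 -81.6 131.7] zax [ 0.092  0.013 -0.996]
t 11.0 pos [570.9 -79.6  72.7] yang -26.0 units dx dy dz [-0.03  0.    0.07] gap 0.4 F [-0.  -0.2 -0.6]
twist units -0.03
```

View pics/w11.png

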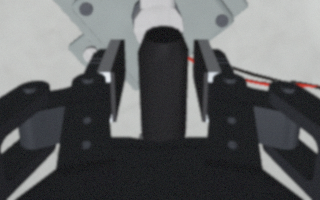

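The handle is centred between the pads to within about 1 mm. Closing gently.

Call:
arm_command([
  {"dx": 0,"dy": 0.02,"dz": 0.05,"twist": 0,"hand": -1},
  {"dx": 0,"dy": 0,"dz": 0,"twist": 0,"hand": -1},
  {"dx": 0,"dy": 0,"dz": 0,"twist": 0,"hand": -1},
], force=25)

```text
clock: 11.25
ee_pos: [0.5722, -0.0794, 0.0727]
tool_rot: [0.846, 0.531, 0.043, 0.02]
wrist_force: [-0.4, -3.7, -3.7]
finger_gap: 0.247
```

```bash
python3 -c "
from h import *
for f in (.18,.5,.9,1.3,1.571,1.65):
    print(f,(gtgt(-127.7,f)*1000).round(1))
gg(gtgt(-127.7,.5),-25.8)"
```

```text
0.18 [564.8 -81.6 129.7]
0.5 [562.1 -87.3 147.8]
0.9 [ 555.4 -101.1  166. ]
1.3 [ 546.1 -120.3  176.8]
1.571 [ 539.2 -134.7  179. ]
1.65 [ 537.1 -139.   178.8]
grasp now [566.4 -80.2 134.4] want [562.1 -87.3 147.8] zax [ 0.094  0.013 -0.996]
t 11.25 pos [572.2 -79.4  72.7] yang -25.9 units dx dy dz [-0.19  0.01 -0.35] gap 0.247 F [-0.4 -3.7 -3.7]
twist units -0.02
```

Gripped: 0.247 × 85 ≈ 21 mm. Swinging it up along the fold arc.

Call:
arm_command([
  {"dx": -0.15,"dy": 0,"dz": -0.45,"twist": 0,"hand": -1},
  {"dx": -0.25,"dy": 0,"dz": -0.36,"twist": 0,"hand": -1},
])

```text
clock: 11.42
ee_pos: [0.5636, -0.0932, 0.1036]
tool_rot: [0.846, 0.531, 0.044, 0.02]
wrist_force: [4.0, -1.1, -7.2]
finger_gap: 0.247
```

```bash
python3 -c "
from h import *
gg(gtgt(-127.7,1.0),-25.8)
p,d=robot.grab_frame('wrist');cv2.imwrite('pics/w12.png',p)"
```

```text
grasp now [557.7 -94.1 165.3] want [ 553.3 -105.5  169.5] zax [ 0.096  0.013 -0.995]
t 11.42 pos [563.6 -93.2 103.6] yang -25.9 units dx dy dz [-0.3   0.03 -0.12] gap 0.247 F [ 4.  -1.1 -7.2]
twist units -0.02
```

View pics/w12.png

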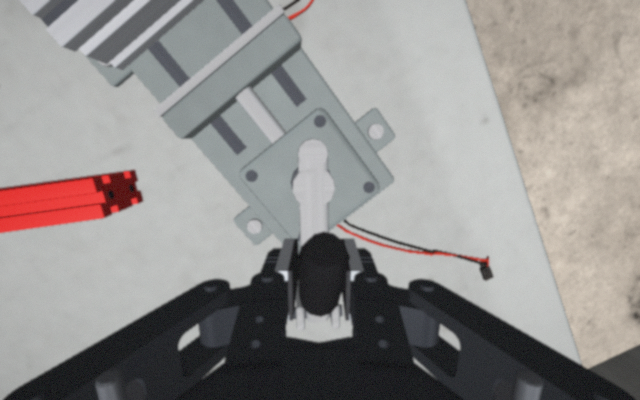

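Call:
arm_command([
  {"dx": -0.34,"dy": 0.01,"dz": -0.25,"twist": 0,"hand": -1},
  {"dx": -0.36,"dy": 0.01,"dz": -0.12,"twist": 0,"hand": -1},
  {"dx": -0.33,"dy": 0.01,"dz": 0,"twist": 0,"hand": -1},
])

```text
clock: 11.72
ee_pos: [0.5484, -0.1309, 0.1222]
tool_rot: [0.847, 0.529, 0.049, 0.021]
wrist_force: [4.8, 7.7, 5.7]
finger_gap: 0.247
```

```bash
python3 -c "
from h import *
gg(gtgt(-127.7,1.6),-25.8)
p,d=robot.grab_frame('wrist');cv2.imwrite('pics/w13.png',p)"
```

```text
grasp now [ 541.9 -132.   183.8] want [ 538.4 -136.3  179. ] zax [ 0.106  0.016 -0.994]
t 11.72 pos [ 548.4 -130.9  122.2] yang -26.2 units dx dy dz [-0.14 -0.04  0.11] gap 0.247 F [4.8 7.7 5.7]
twist units -0.07
```

View pics/w13.png

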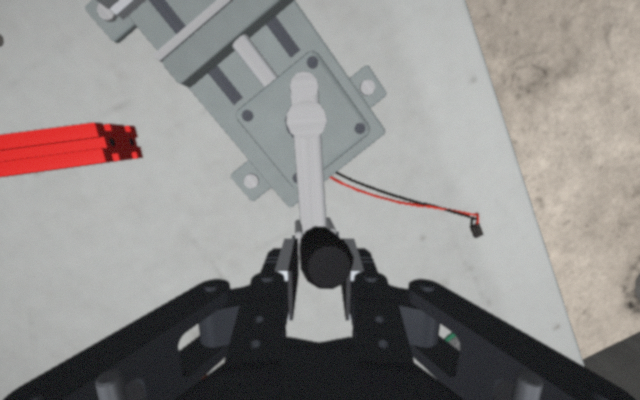

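The handle is nearly upright, and the force (4.8, 7.7) N is opposing the outward push. Pushing a little further to confirm the stop.

Call:
arm_command([
  {"dx": -0.16,"dy": 0,"dz": 0.05,"twist": 0,"hand": -1},
  {"dx": -0.12,"dy": 0,"dz": 0.03,"twist": 0,"hand": -1},
])

```text
clock: 11.93
ee_pos: [0.5455, -0.141, 0.1219]
tool_rot: [0.848, 0.527, 0.053, 0.021]
wrist_force: [3.3, 8.0, -0.2]
finger_gap: 0.249
```

```bash
python3 -c "
from h import *
gg(gtgt(-127.7,1.6),-25.8)
p,d=robot.grab_frame('wrist');cv2.imwrite('pics/w14.png',p)
p,d=robot.grab_frame('scene');cv2.imwrite('pics/s14.png',cv2.resize(p[140:260,260:420],None,fx=4.5,fy=4.5,interpolation=cv2.INTER_CUBIC))"
```

```text
grasp now [ 538.6 -142.3  183.5] want [ 538.4 -136.3  179. ] zax [ 0.112  0.02  -0.994]
t 11.93 pos [ 545.5 -141.   121.9] yang -26.5 units dx dy dz [ 0.12 -0.08  0.11] gap 0.249 F [ 3.3  8.  -0.2]
twist units -0.12
```

View pics/w14.png

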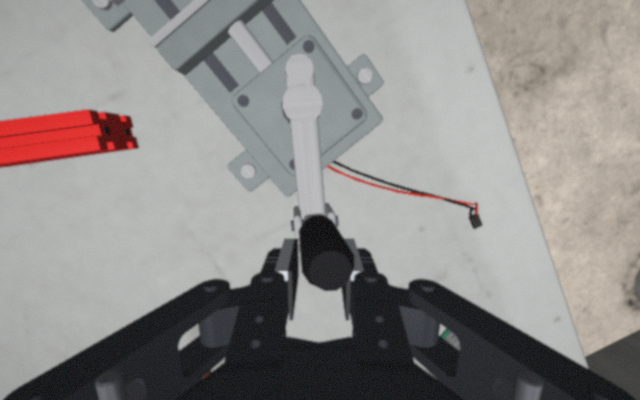

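View pics/s14.png

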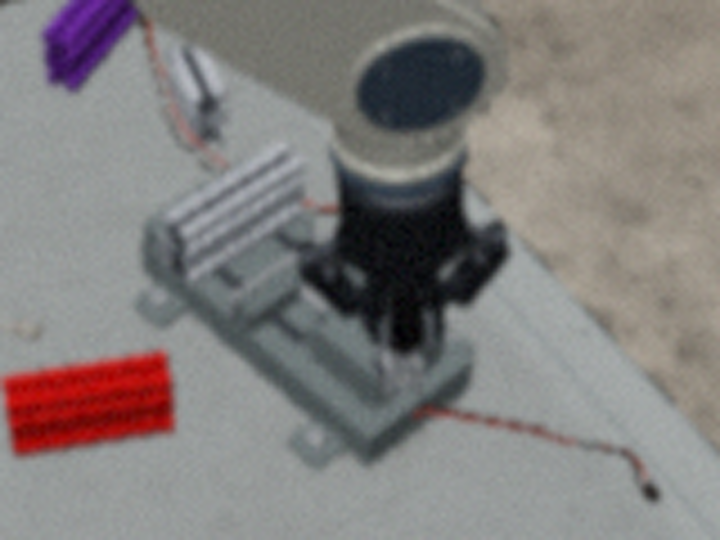

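```bash
python3 - <<'E'
from h import *
p,d,P=wcloud('w15')
v,u=np.mgrid[0:400,0:640]
k=(p.max(-1)<75)&(abs(u-325)<26)&(v>215)&(v<292)
z=P[...,2]*1000;Q=vf(P)*1000-np.array([0,-80])
for r in range(215,296,6):
    c=325 if r>250 else 321
    print(r,(P[r,c]*1000).round(1),'rad',np.hypot(*Q[r,c]).round(1),np.degrees(np.arctan2(Q[r,c,1],Q[r,c,0])).round(1),p[r,c])
kk=k&(z>193)
print(kk.sum(),P[kk].mean(0)*1000,'r',np.hypot(*Q[kk].mean(0)),np.degrees(np.arctan2(*Q[kk].mean(0)[::-1])),np.percentile(z[kk],[5,50,95]))
# arm direction
a=(z>98)&(z<111)&(p.max(-1)>80)&(abs(u-310)<40)&(v<225)&(v>40)
print(a.sum(),cv2.minAreaRect(Q[a].astype(np.float32)))
E
```

```text
215 [ 551.1 -126.1  147.8] rad 62.4 -121.2 [58 57 58]
221 [ 550.1 -125.   162.3] rad 61.7 -122.5 [27 24 23]
227 [ 549.3 -123.8  175.1] rad 60.9 -123.6 [22 20 22]
233 [ 548.5 -123.2  184.5] rad 60.7 -124.5 [26 26 28]
239 [ 547.9 -122.5  193.6] rad 60.2 -125.3 [31 32 27]
245 [ 547.  -123.4  197. ] rad 61.4 -125.7 [22 16 18]
251 [ 547.5 -125.3  199.6] rad 63.0 -124.6 [25 26 23]
257 [ 546.6 -126.8  201.1] rad 64.7 -124.8 [45 42 41]
263 [ 545.6 -128.6  201.7] rad 66.8 -125.0 [42 39 37]
269 [ 544.6 -130.5  202.1] rad 68.9 -125.1 [46 44 43]
275 [ 543.4 -133.4  200.3] rad 72.1 -125.1 [40 40 41]
281 [ 542.3 -135.8  200. ] rad 74.7 -125.2 [41 39 35]
287 [ 541.5 -136.8  202.3] rad 75.9 -125.4 [41 38 39]
293 [ 512.6 -246.2    0.7] rad 188.6 -120.2 [174 178 175]
2121 [ 546.11223417 -130.55619173  199.4587184 ] r 68.38218770297844 -123.96117619786334 [194.27160503 200.57166472 201.85747042]
4679 ((-12.05160903930664, -18.081966400146484), (103.06318664550781, 25.37517547607422), 56.251773834228516)
```

The handle's side is within about 3° of vertical and its tip is at z≈201, as expected (119+82). The force hasn't yet risen as it would against a stop, so I'll push a little more.

Call:
arm_command([
  {"dx": -0.12,"dy": 0,"dz": 0.03,"twist": 0,"hand": -1},
])

```text
clock: 12.17
ee_pos: [0.5441, -0.1443, 0.1213]
tool_rot: [0.848, 0.526, 0.054, 0.021]
wrist_force: [3.8, 7.2, 1.4]
finger_gap: 0.246
```

Call:
arm_command([
  {"dx": -0.1,"dy": 0,"dz": 0.03,"twist": 0,"hand": -1},
])

```text
clock: 12.25
ee_pos: [0.5434, -0.1463, 0.1211]
tool_rot: [0.849, 0.526, 0.055, 0.02]
wrist_force: [6.5, 15.2, 3.7]
finger_gap: 0.247
```

```bash
cat > tip.py <<'E'
from h import *
import sys
gg(gtgt(-127.7,1.6),-25.8)
p,d,P=wcloud(sys.argv[1])
v,u=np.mgrid[0:400,0:640]
z=P[...,2]*1000;Q=vf(P)*1000-np.array([0,-80])
k=(p.max(-1)<75)&(abs(u-325)<26)&(v>200)&(v<300)
a=(z>98)&(z<109)&(p.max(-1)>80)&(abs(u-310)<50)&(v<225)&(v>40)
r=cv2.minAreaRect(Q[a].astype(np.float32));print('arm',r)
b=np.arctan2(*Q[a].mean(0)[::-1]);print('arm ang',np.degrees(b))
ax=np.array([np.cos(b),np.sin(b)])
for lo in range(142,205,7):
    kk=k&(z>=lo)&(z<lo+7)
    if kk.sum()>10:
        t=Q[kk]@ax;n=Q[kk]@np.array([-ax[1],ax[0]]);print(lo,kk.sum(),'rad',np.percentile(t,[3,50,97]).round(1),'lat',np.percentile(n,[3,50,97]).round(1))
E
python3 tip.py w16
```

```text
grasp now [ 536.2 -147.8  182.7] want [ 538.4 -136.3  179. ] zax [ 0.115  0.024 -0.993]
t 12.25 pos [ 543.4 -146.3  121.1] yang -26.7 units dx dy dz [ 0.27 -0.09  0.1 ] gap 0.247 F [ 6.5 15.2  3.7]
twist units -0.14
arm ((-12.03533935546875, -17.993701934814453), (103.32657623291016, 25.44086456298828), 56.14990997314453)
arm ang -123.99562447922692
142 16 rad [63.5 63.8 65.4] lat [-5.1 -0.2  4.6]
149 89 rad [63.4 64.4 67.5] lat [-7.9 -1.5  6.2]
156 125 rad [63.6 64.6 68.7] lat [-8.6 -0.8  7.6]
163 145 rad [63.7 65.  70. ] lat [-8.9 -1.7  7.8]
170 171 rad [63.8 65.  70.5] lat [-9.2 -1.3  7.7]
177 203 rad [63.7 65.1 72.1] lat [-9.2 -1.3  7.8]
184 272 rad [63.9 65.6 92.3] lat [-9.  -0.2  9. ]
191 689 rad [64.2 67.3 89.6] lat [-9.1 -0.3  8.7]
198 1645 rad [66.5 73.4 81.2] lat [-7.2  0.3  7.6]
```

The handle's inner side is now vertical (radius 63.5–64.2 mm over its full height, so the axis is at 75 mm). The force rose to 16 N, so it is against its stop. Next, where the handle sits in the pads.

```bash
python3 - <<'E'
from h import *
s=robot.state();T=toolT(s)
a=np.radians(-124.0)+YAW;h=np.r_[HUB+.075*np.array([np.cos(a),np.sin(a)]),0]
print('joints',s['joints'].round(3))
for z in (.16,.17,.18,.19,.2):
    h[2]=z;print(z,(T[:3,:3].T@(h-T[:3,3])*1000).round(1))
print(T[:3,:3].round(3))
E
```

```text
joints [-0.32   0.388  1.9    0.086  0.753  0.082]
0.16 [ 11.8  -0.7 -38.4]
0.17 [ 12.5   0.2 -48.4]
0.18 [ 13.2   1.2 -58.3]
0.19 [ 14.    2.1 -68.2]
0.2 [ 14.7   3.  -78.1]
[[ 0.442  0.89   0.115]
 [ 0.894 -0.447  0.024]
 [ 0.073  0.093 -0.993]]
```

The handle sits at the pad edge (13 mm off along tool x). I'll open, re-centre and turn the hand so that its tilt lies in the pad plane.

Call:
arm_command([
  {"dx": 0.1,"dy": 0,"dz": 0,"twist": 0,"hand": 0.4},
  {"dx": 0,"dy": 0,"dz": 0,"twist": 0,"hand": 0.4},
  {"dx": 0,"dy": 0,"dz": 0,"twist": 0,"hand": 0.4},
])

```text
clock: 12.55
ee_pos: [0.5461, -0.143, 0.1232]
tool_rot: [0.849, 0.525, 0.057, 0.021]
wrist_force: [-0.3, 0.2, -0.8]
finger_gap: 0.661
```

```bash
cat > loc.py <<'E'
from h import *
import sys
ang=float(sys.argv[1])
s=robot.state();T=toolT(s)
a=np.radians(ang)+YAW;h=np.r_[HUB+.075*np.array([np.cos(a),np.sin(a)]),.18]
print('t',s['clock'].round(2),'handle@180 in tool units from grasp',((T[:3,:3].T@(h-T[:3,3])+[0,0,.062])/.04).round(2),'gap',s['finger_gap'].round(2),'F',s['wrist_force'].round(1),'yang',yang(s).round(1),'zax',T[:3,2].round(3))
E
python3 loc.py -124; python3 tip.py w17
```

```text
grasp now [ 538.7 -144.4  184.7] want [ 538.4 -136.3  179. ] zax [ 0.118  0.023 -0.993]
t 12.55 pos [ 546.1 -143.   123.2] yang -26.7 units dx dy dz [ 0.17 -0.11  0.15] gap 0.661 F [-0.3  0.2 -0.8]
twist units -0.15
arm ((-12.302841186523438, -17.836944580078125), (102.39442443847656, 25.46384620666504), 55.68451690673828)
arm ang -125.0126706869687
142 14 rad [62.8 63.  64.4] lat [-4.4 -0.7  4.7]
149 78 rad [62.7 63.2 65. ] lat [-6.   0.   6.2]
156 93 rad [62.6 63.4 65.8] lat [-6.3  0.   7.9]
163 106 rad [62.5 63.2 65.5] lat [-6.2  0.   7.7]
170 135 rad [62.4 63.3 65.5] lat [-6.8 -0.2  7.7]
177 156 rad [62.3 63.1 65.6] lat [-6.9 -0.5  7.8]
184 179 rad [62.2 63.1 65.8] lat [-7.3 -0.3  7.7]
191 519 rad [62.4 64.5 72.3] lat [-7.8  0.3  9.7]
198 1566 rad [64.7 71.5 79.1] lat [-7.3  0.2  7.7]Traceback (most recent call last):
  File "loc.py", line 6, in <module>
    print('t',s['clock'].round(2),'handle@180 in tool units from grasp',((T[:3,:3].T@(h-T[:3,3])+[0,0,.062])/.04).round(2),'gap',s['finger_gap'].round(2),'F',s['wrist_force'].round(1),'yang',yang(s).round(1),'zax',T[:3,2].round(3))
              ^^^^^^^^^^^^^^^^
AttributeError: 'float' object has no attribute 'round'
```

View pics/w17.png

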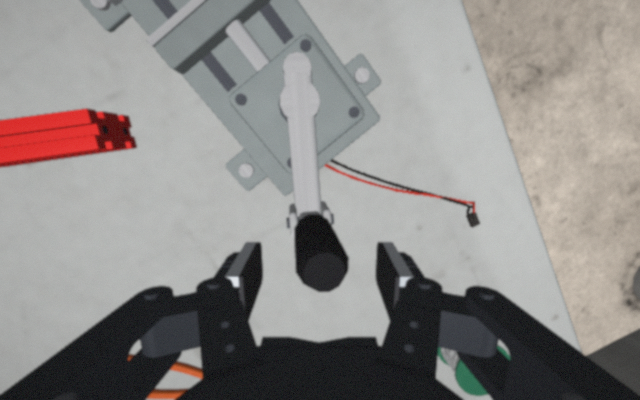

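Released, and the handle stands upright by itself (side vertical to about 0.5 mm). Crank angle is about −125°. Re-centring.

```bash
sed -i "s/s\['clock'\].round(2)/round(float(s['clock']),2)/;s/s\['finger_gap'\].round(2)/round(float(s['finger_gap']),2)/" loc.py; python3 loc.py -125
```

```text
t 12.6 handle@180 in tool units from grasp [ 0.22 -0.02  0.13] gap 0.7 F [ 0.6 -0.3 -0.1] yang -26.7 zax [ 0.119  0.023 -0.993]
```

Call:
arm_command([
  {"dx": 0.22,"dy": 0,"dz": 0,"twist": 0.8,"hand": 0.4},
  {"dx": 0,"dy": 0,"dz": 0,"twist": 1,"hand": 0.4},
  {"dx": 0,"dy": 0,"dz": 0.1,"twist": 1,"hand": 0.4},
])

```text
clock: 12.85
ee_pos: [0.5507, -0.1358, 0.1208]
tool_rot: [0.918, 0.392, 0.059, 0.013]
wrist_force: [0.1, 0.3, -0.7]
finger_gap: 0.7
```

```bash
python3 loc.py -125
```

```text
t 12.85 handle@180 in tool units from grasp [-0.   -0.04  0.06] gap 0.7 F [ 0.1  0.3 -0.7] yang -44.0 zax [ 0.12   0.022 -0.993]
```

Call:
arm_command([
  {"dx": 0,"dy": -0.03,"dz": 0.05,"twist": 1,"hand": 0.4},
  {"dx": 0,"dy": 0,"dz": 0,"twist": 1,"hand": 0.4},
  {"dx": 0,"dy": 0,"dz": 0,"twist": 1,"hand": 0.4},
  {"dx": 0,"dy": 0,"dz": 0,"twist": 1,"hand": 0.4},
])

```text
clock: 13.18
ee_pos: [0.5491, -0.1356, 0.1182]
tool_rot: [0.982, 0.182, 0.06, 0.0]
wrist_force: [0.1, 0.1, -0.7]
finger_gap: 0.698
```

```bash
python3 loc.py -125; python3 tip.py w18
```

```text
t 13.18 handle@180 in tool units from grasp [ 0.02 -0.01 -0.01] gap 0.7 F [ 0.1  0.1 -0.7] yang -69.1 zax [ 0.119  0.021 -0.993]
grasp now [ 541.7 -136.9  179.7] want [ 538.4 -136.3  179. ] zax [ 0.119  0.021 -0.993]
t 13.18 pos [ 549.1 -135.6  118.2] yang -69.1 units dx dy dz [-0.07 -0.04  0.01] gap 0.698 F [ 0.1  0.1 -0.7]
twist units -7.22
arm ((-24.488182067871094, -37.36176300048828), (58.44141387939453, 20.778892517089844), 59.58905792236328)
arm ang -121.61289018898312
142 17 rad [62.6 66.7 70.7] lat [-4.   4.7  6.6]
149 98 rad [62.7 66.  74.9] lat [-4.   4.2  7.2]
156 121 rad [62.7 66.6 75.4] lat [-3.2  4.8  7.2]
163 140 rad [62.7 66.1 75.7] lat [-2.9  4.5  7.1]
170 152 rad [62.7 66.5 75.3] lat [-2.4  5.1  7.2]
177 186 rad [62.6 66.5 75.4] lat [-1.9  5.   7.2]
184 204 rad [62.5 66.4 75.5] lat [-1.5  5.2  7.2]
191 513 rad [62.8 68.3 79.5] lat [-2.   4.4  7. ]
198 1085 rad [64.8 70.7 78.2] lat [-6.8 -0.   4.7]
```

View pics/w18.png

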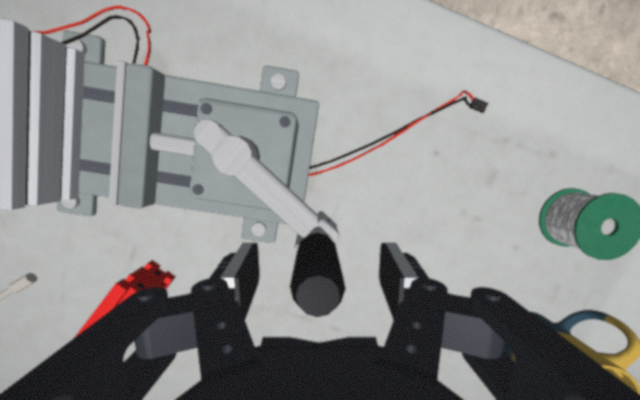

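The handle, upright at (318,285), is centred between the pads. Pinching it.

Call:
arm_command([
  {"dx": 0.02,"dy": 0,"dz": 0,"twist": 0,"hand": -1},
  {"dx": 0,"dy": 0,"dz": 0,"twist": 0,"hand": -1},
  {"dx": 0,"dy": 0,"dz": 0,"twist": 0,"hand": -1},
  {"dx": 0,"dy": 0,"dz": 0,"twist": 0,"hand": -1},
], force=50)

```text
clock: 13.57
ee_pos: [0.5499, -0.1353, 0.1186]
tool_rot: [0.981, 0.182, 0.061, 0.0]
wrist_force: [1.1, 2.9, -0.2]
finger_gap: 0.244
```

```bash
cat > wind.py <<'E'
from h import *
import sys
# estimate crank angle from grasp point, plan rows of step rad clockwise
s=robot.state();T=toolT(s);off=.062
g=(T[:3,3]-off*T[:3,2]);v=vf(g)-np.array([0,-.08]);ang=np.arctan2(v[1],v[0]);r=np.hypot(*v)
turns=int(sys.argv[1]) if len(sys.argv)>1 else 0
cr=-.57-ang
while cr<float(sys.argv[2]) : cr+=2*np.pi
tang=np.array([np.sin(ang),-np.cos(ang)]);F=RV.T@s['wrist_force'][:2]
print('t',round(float(s['clock']),2),'r',(r*1000).round(1),'gz',(g[2]*1000).round(1),'crank',round(cr,3),'F tang/rad',(F@tang).round(1),(F@v/r).round(1),'Fz',s['wrist_force'][2].round(1),'gap',round(float(s['finger_gap']),3),'zax',T[:3,2].round(3),'yang',yang(s).round(1))
step=float(sys.argv[3]);p=g.copy()
for i in range(int(sys.argv[4])):
    a=ang-step*(i+1)+YAW
    n=np.r_[HUB+.075*np.array([np.cos(a),np.sin(a)]),.181]
    print((T[:3,:3].T@(n-p)/.04).round(2));p=n
E
python3 wind.py 0 1.2 .25 5
```

```text
t 13.57 r 75.4 gz 180.2 crank 1.607 F tang/rad 0.1 -3.1 Fz -0.2 gap 0.244 zax [ 0.119  0.022 -0.993] yang -69.0
[-0.28 -0.37 -0.06]
[-0.19 -0.42 -0.03]
[-0.08 -0.46 -0.02]
[ 0.03 -0.47 -0.01]
[ 0.15 -0.44  0.01]
```

Call:
arm_command([
  {"dx": -0.28,"dy": -0.37,"dz": -0.04,"twist": 0,"hand": -1},
  {"dx": -0.19,"dy": -0.42,"dz": -0.03,"twist": 0,"hand": -1},
  {"dx": -0.08,"dy": -0.46,"dz": -0.02,"twist": 0,"hand": -1},
])

```text
clock: 13.82
ee_pos: [0.5126, -0.1009, 0.1185]
tool_rot: [0.981, 0.185, 0.061, 0.004]
wrist_force: [-1.2, -3.9, 3.6]
finger_gap: 0.245
```

```bash
python3 wind.py 0 1.2 .3 5
```

```text
t 13.82 r 75.3 gz 180.1 crank 2.3 F tang/rad -2.9 2.9 Fz 3.6 gap 0.245 zax [ 0.122  0.015 -0.992] yang -68.8
[ 0.03 -0.56 -0.04]
[ 0.19 -0.53  0.01]
[ 0.33 -0.45  0.03]
[ 0.45 -0.33  0.04]
[ 0.53 -0.18  0.06]
```

The crank turns with a drag of 2.9 N (2.7 N expected) and the radius holds at 75.3 mm. Continuing.

Call:
arm_command([
  {"dx": 0.03,"dy": -0.56,"dz": -0.02,"twist": 0,"hand": -1},
  {"dx": 0.19,"dy": -0.53,"dz": 0.01,"twist": 0,"hand": -1},
  {"dx": 0.33,"dy": -0.45,"dz": 0.03,"twist": 0,"hand": -1},
])

```text
clock: 14.07
ee_pos: [0.5084, -0.037, 0.1187]
tool_rot: [0.981, 0.185, 0.062, 0.006]
wrist_force: [5.1, -6.3, -3.4]
finger_gap: 0.243
```

```bash
python3 wind.py 0 2.2 .3 5
```

```text
t 14.07 r 76.9 gz 180.2 crank 3.173 F tang/rad -3.8 -7.1 Fz -3.4 gap 0.243 zax [ 0.123  0.012 -0.992] yang -68.7
[ 0.48 -0.31  0.03]
[ 0.52 -0.19  0.06]
[ 0.56 -0.03  0.07]
[0.54 0.14 0.07]
[0.47 0.29 0.07]
```

Call:
arm_command([
  {"dx": 0.48,"dy": -0.3,"dz": 0.03,"twist": 0,"hand": -1},
  {"dx": 0.52,"dy": -0.17,"dz": 0.05,"twist": 0,"hand": -1},
  {"dx": 0.55,"dy": -0.01,"dz": 0.06,"twist": 0,"hand": -1},
])

```text
clock: 14.32
ee_pos: [0.5548, 0.0059, 0.1185]
tool_rot: [0.98, 0.188, 0.058, 0.006]
wrist_force: [-1.6, -6.9, 4.4]
finger_gap: 0.244
```

```bash
python3 wind.py 0 3 .3 5
```

```text
t 14.32 r 76.4 gz 180.0 crank 4.028 F tang/rad -3.7 -6.0 Fz 4.4 gap 0.244 zax [ 0.116  0.01  -0.993] yang -68.4
[0.55 0.15 0.04]
[0.49 0.27 0.06]
[0.38 0.4  0.06]
[0.25 0.5  0.04]
[0.09 0.55 0.03]
```

Call:
arm_command([
  {"dx": 0.54,"dy": 0.16,"dz": 0.04,"twist": 0,"hand": -1},
  {"dx": 0.48,"dy": 0.29,"dz": 0.06,"twist": 0,"hand": -1},
  {"dx": 0.36,"dy": 0.42,"dz": 0.06,"twist": 0,"hand": -1},
])

```text
clock: 14.57
ee_pos: [0.6178, -0.0018, 0.1183]
tool_rot: [0.98, 0.192, 0.054, 0.005]
wrist_force: [-5.0, -2.7, 8.3]
finger_gap: 0.246
```

```bash
python3 wind.py 0 3.9 .3 5
```

```text
t 14.57 r 75.6 gz 180.0 crank 4.897 F tang/rad -2.8 -4.9 Fz 8.3 gap 0.246 zax [ 0.108  0.011 -0.994] yang -67.9
[0.25 0.51 0.02]
[0.1  0.55 0.03]
[-0.06  0.56  0.01]
[-0.22  0.51 -0.01]
[-0.37  0.42 -0.03]
```

Call:
arm_command([
  {"dx": 0.23,"dy": 0.51,"dz": 0,"twist": 0,"hand": -1},
  {"dx": 0.08,"dy": 0.55,"dz": 0,"twist": 0,"hand": -1},
  {"dx": -0.08,"dy": 0.55,"dz": 0,"twist": 0,"hand": -1},
])

```text
clock: 14.82
ee_pos: [0.652, -0.0545, 0.1184]
tool_rot: [0.979, 0.196, 0.052, 0.002]
wrist_force: [-3.3, 3.4, 6.0]
finger_gap: 0.241
```

```bash
python3 wind.py 0 4.7 .3 5
```

```text
t 14.82 r 74.7 gz 180.1 crank 5.764 F tang/rad -3.9 -2.8 Fz 6.0 gap 0.241 zax [ 0.103  0.017 -0.995] yang -67.4
[-0.2   0.52 -0.03]
[-0.35  0.43 -0.03]
[-0.47  0.31 -0.04]
[-0.54  0.16 -0.05]
[-0.56 -0.01 -0.06]
```

Call:
arm_command([
  {"dx": -0.2,"dy": 0.52,"dz": -0.03,"twist": 0,"hand": -1},
  {"dx": -0.36,"dy": 0.42,"dz": -0.04,"twist": 0,"hand": -1},
  {"dx": -0.48,"dy": 0.29,"dz": -0.05,"twist": 0,"hand": -1},
])

```text
clock: 15.07
ee_pos: [0.6335, -0.1158, 0.1186]
tool_rot: [0.979, 0.198, 0.051, -0.0]
wrist_force: [0.8, 4.6, 0.5]
finger_gap: 0.243
```

```bash
python3 wind.py 0 5.6 .2 5
```

```text
t 15.07 r 74.7 gz 180.2 crank 6.654 F tang/rad -4.0 -2.4 Fz 0.5 gap 0.243 zax [ 0.1    0.021 -0.995] yang -67.1
[-0.35  0.13 -0.05]
[-0.37  0.05 -0.04]
[-0.37 -0.02 -0.04]
[-0.36 -0.1  -0.04]
[-0.33 -0.17 -0.04]
```

Crank is at 6.65, and the jaw should now be starting to push the offcut. Continuing more slowly.

Call:
arm_command([
  {"dx": -0.35,"dy": 0.13,"dz": -0.04,"twist": 0,"hand": -1},
  {"dx": -0.37,"dy": 0.05,"dz": -0.04,"twist": 0,"hand": -1},
  {"dx": -0.37,"dy": -0.02,"dz": -0.04,"twist": 0,"hand": -1},
])

```text
clock: 15.32
ee_pos: [0.5946, -0.139, 0.1185]
tool_rot: [0.979, 0.198, 0.052, -0.003]
wrist_force: [1.2, 8.2, 0.6]
finger_gap: 0.247
```

```bash
python3 wind.py 0 6.5 .1 5;python3 - <<'E'
from h import *
p,d=robot.grab_frame('top');cv2.imwrite('pics/t20.png',cv2.resize(p[140:260,220:400],None,fx=4,fy=4,interpolation=cv2.INTER_CUBIC))
E
```

```text
t 15.32 r 75.3 gz 180.2 crank 7.27 F tang/rad -3.0 -7.7 Fz 0.6 gap 0.247 zax [ 0.101  0.026 -0.995] yang -67.1
[-0.18 -0.05 -0.04]
[-0.18 -0.06 -0.02]
[-0.17 -0.08 -0.02]
[-0.16 -0.09 -0.02]
[-0.15 -0.11 -0.02]
```

View pics/t20.png

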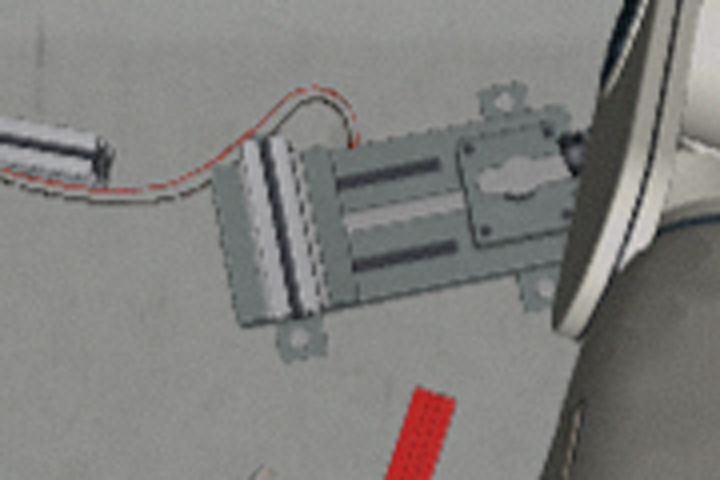

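The top view shows the offcut at (270,230), squared up between the jaws and almost shut. Winding in small steps and watching the tangential force.

Call:
arm_command([
  {"dx": -0.18,"dy": -0.04,"dz": -0.03,"twist": 0,"hand": -1},
  {"dx": -0.18,"dy": -0.05,"dz": -0.02,"twist": 0,"hand": -1},
])

```text
clock: 15.53
ee_pos: [0.5771, -0.1409, 0.1186]
tool_rot: [0.979, 0.199, 0.052, -0.004]
wrist_force: [3.5, 7.0, -2.0]
finger_gap: 0.244
```

```bash
python3 wind.py 0 7 .08 3
```

```text
t 15.53 r 75.5 gz 180.2 crank 7.504 F tang/rad -3.4 -7.1 Fz -2.0 gap 0.244 zax [ 0.1    0.029 -0.995] yang -67.1
[-0.13 -0.08 -0.03]
[-0.13 -0.08 -0.01]
[-0.12 -0.09 -0.01]
```

Call:
arm_command([
  {"dx": -0.14,"dy": -0.06,"dz": -0.02,"twist": 0,"hand": -1},
])

```text
clock: 15.62
ee_pos: [0.5723, -0.1406, 0.1189]
tool_rot: [0.979, 0.199, 0.054, -0.004]
wrist_force: [16.3, 3.9, -16.2]
finger_gap: 0.243
```

```bash
python3 wind.py 0 7 .08 3
```

```text
t 15.62 r 75.4 gz 180.5 crank 7.571 F tang/rad -15.9 -5.1 Fz -16.2 gap 0.243 zax [ 0.104  0.029 -0.994] yang -67.1
[-0.12 -0.08 -0.03]
[-0.12 -0.08 -0.01]
[-0.12 -0.09 -0.01]
```

Call:
arm_command([
  {"dx": -0.14,"dy": -0.08,"dz": -0.01,"twist": 0,"hand": -1},
])

```text
clock: 15.7
ee_pos: [0.57, -0.1403, 0.1191]
tool_rot: [0.978, 0.199, 0.058, -0.002]
wrist_force: [24.8, 0.9, -21.1]
finger_gap: 0.24
```

```bash
python3 wind.py 0 7 .08 3
```

```text
t 15.7 r 75.4 gz 180.7 crank 7.609 F tang/rad -24.5 -3.8 Fz -21.1 gap 0.24 zax [ 0.113  0.027 -0.993] yang -67.1
[-0.12 -0.09 -0.02]
[-0.12 -0.09 -0.02]
[-0.11 -0.1  -0.01]
```

Resistance jumped to 24 N at crank ≈ 7.6, which is stiffer than expected. Looking before going on.

```bash
python3 - <<'E'
from h import *
p,d=robot.grab_frame('top');np.save('t21d.npy',d);cv2.imwrite('pics/t21.png',cv2.resize(p[150:240,260:380],None,fx=6,fy=6,interpolation=cv2.INTER_CUBIC))
P=cloud('top',d);Q=vf(P)*1000;z=P[...,2]*1000
k=(z>92)&(z<106)&(abs(Q[...,0])<70)&(Q[...,1]>50)&(Q[...,1]<110);print('prof',k.sum(),cv2.minAreaRect(Q[k].astype(np.float32)))
k=(z>59)&(z<68)&(abs(Q[...,0])<52);y=Q[k][:,1];print(np.histogram(y,bins=np.arange(30,132,4)))
print('mov jaw',np.percentile(y[(y>20)&(y<75)],[2,98]))
p,d=robot.grab_frame('wrist');cv2.imwrite('pics/w21.png',p)
E
python3 wind.py 0 7 .08 1
```

```text
prof 490 ((0.6269645690917969, 84.57240295410156), (119.45146942138672, 30.18948745727539), 0.2072485387325287)
(array([ 1,  2,  2, 31, 56, 50, 55, 53, 51, 55,  0,  0,  0,  0,  0,  0,  0,
        0, 45, 50, 48, 54, 52, 45,  0]), array([ 30,  34,  38,  42,  46,  50,  54,  58,  62,  66,  70,  74,  78,
        82,  86,  90,  94,  98, 102, 106, 110, 114, 118, 122, 126, 130]))
mov jaw [34.79639733 69.58092421]
t 15.8 r 75.3 gz 180.6 crank 7.606 F tang/rad -19.9 -4.3 Fz -19.2 gap 0.241 zax [ 0.114  0.027 -0.993] yang -67.1
[-0.12 -0.09 -0.02]
```

View pics/w21.png

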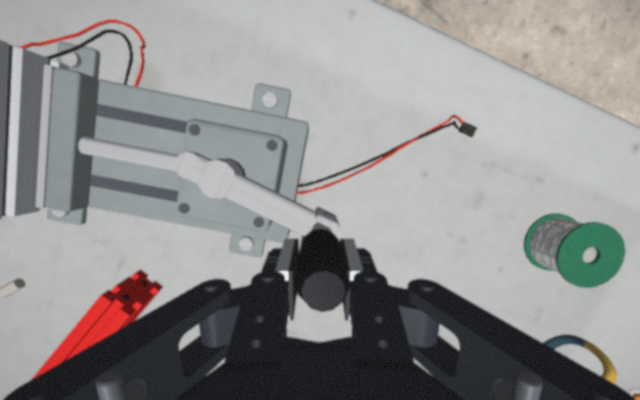

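View pics/t21.png

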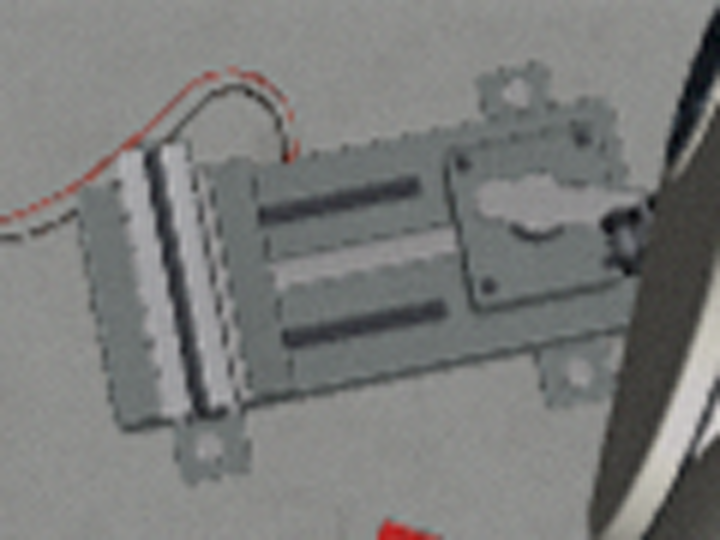

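The top view shows the moving jaw face at y≈70 and the offcut from 69.5 to 99.7, square to 0.2°. It is clamped. One more small step, easing the vertical load, to make sure it is tight.

Call:
arm_command([
  {"dx": -0.16,"dy": -0.08,"dz": 0.04,"twist": 0,"hand": -1},
])

```text
clock: 15.88
ee_pos: [0.5704, -0.1406, 0.1186]
tool_rot: [0.978, 0.199, 0.065, 0.0]
wrist_force: [22.2, 6.0, 2.5]
finger_gap: 0.245
```

```bash
python3 wind.py 0 7 .08 1
```

```text
t 15.88 r 75.5 gz 180.1 crank 7.614 F tang/rad -21.3 -8.7 Fz 2.5 gap 0.245 zax [ 0.127  0.025 -0.992] yang -67.1
[-0.12 -0.09 -0.04]
```

Call:
arm_command([
  {"dx": -0.16,"dy": -0.08,"dz": 0.04,"twist": 0,"hand": -1},
])

```text
clock: 15.97
ee_pos: [0.5709, -0.1406, 0.1188]
tool_rot: [0.977, 0.199, 0.072, 0.003]
wrist_force: [19.0, 7.0, -0.0]
finger_gap: 0.245
```

```bash
python3 wind.py 0 7 .08 1
```

```text
t 15.97 r 75.5 gz 180.1 crank 7.62 F tang/rad -17.9 -9.4 Fz -0.0 gap 0.245 zax [ 0.142  0.023 -0.99 ] yang -67.1
[-0.12 -0.09 -0.04]
```

The handle no longer yields: crank stays near 7.62 at 18–21 N, well over 6 N. Releasing and withdrawing straight up.

Call:
arm_command([
  {"dx": 0.05,"dy": 0,"dz": 0,"twist": 0,"hand": 0.2},
  {"dx": 0,"dy": 0,"dz": 0,"twist": 0,"hand": 0.4},
  {"dx": 0,"dy": 0,"dz": 0,"twist": 0,"hand": 0.4},
  {"dx": 0,"dy": 0,"dz": 0,"twist": 0,"hand": 0.4},
])

```text
clock: 16.3
ee_pos: [0.5746, -0.1403, 0.1201]
tool_rot: [0.977, 0.201, 0.074, 0.004]
wrist_force: [-0.5, -0.2, -0.4]
finger_gap: 0.699
```

```bash
python3 wind.py 0 7 .08 1; python3 loc.py -108.5; python3 - <<'E'
from h import *
p,d=robot.grab_frame('wrist');cv2.imwrite('pics/w22.png',p)
E
```

```text
t 16.3 r 74.6 gz 181.5 crank 7.575 F tang/rad 0.5 0.2 Fz -0.4 gap 0.699 zax [ 0.145  0.021 -0.989] yang -66.9
[-0.13 -0.07 -0.01]
t 16.3 handle@180 in tool units from grasp [-0.06 -0.02  0.03] gap 0.7 F [-0.5 -0.2 -0.4] yang -66.9 zax [ 0.145  0.021 -0.989]
```

View pics/w22.png

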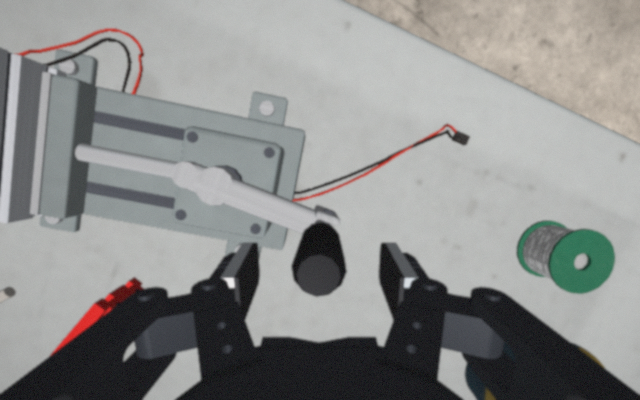

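The handle stands free between the open pads at (318,270) with zero contact force. Lifting away.

Call:
arm_command([
  {"dx": 0.05,"dy": 0,"dz": -0.4,"twist": 0,"hand": 0.4},
  {"dx": 0.1,"dy": 0,"dz": -0.8,"twist": 0,"hand": 0.4},
  {"dx": 0.1,"dy": 0,"dz": -0.9,"twist": 0,"hand": 0.4},
  {"dx": 0,"dy": 0,"dz": -0.9,"twist": 0,"hand": 0.4},
])

```text
clock: 16.68
ee_pos: [0.5582, -0.1375, 0.2333]
tool_rot: [0.978, 0.201, 0.063, -0.001]
wrist_force: [0.5, -0.2, 0.9]
finger_gap: 0.698
```

Call:
arm_command([
  {"dx": -0.9,"dy": 0,"dz": -0.1,"twist": 0,"hand": 0.4},
  {"dx": -0.9,"dy": 0,"dz": -0.1,"twist": 0,"hand": 0.4},
  {"dx": -0.8,"dy": 0,"dz": 0,"twist": 0,"hand": 0.4},
  {"dx": 0,"dy": 0,"dz": 0,"twist": 0,"hand": 0.4},
])

```text
clock: 17.02
ee_pos: [0.463, -0.1808, 0.2366]
tool_rot: [0.977, 0.204, 0.068, 0.003]
wrist_force: [-0.2, -0.0, -0.3]
finger_gap: 0.701
```

```bash
python3 - <<'E'
from h import *
print(robot.state()['ee_pos'])
p,d,P=wcloud('w23');Q=vf(P)*1000;z=P[...,2]*1000
v,u=np.mgrid[0:400,0:640]
k=(z>92)&(z<108)&(abs(Q[...,0])<75)&(Q[...,1]>50)&(Q[...,1]<115);print('prof w',k.sum(),cv2.minAreaRect(Q[k].astype(np.float32)) if k.sum()>10 else '')
b=(p.max(-1)<75)&(z>130)&(z<212)&(v<235);q=Q[b]-[0,-80]
for lo in range(140,205,12):
    kk=b&(z>=lo)&(z<lo+12)
    if kk.sum()>10: print(lo,kk.sum(),np.median(Q[kk],0).round(1))
for n in('top','scene'):
    p,d=robot.grab_frame(n)
    c=p[130:250,180:400] if n=='top' else p[130:320,220:440]
    cv2.imwrite(f'pics/{n}23.png',cv2.resize(c,None,fx=3,fy=3,interpolation=cv2.INTER_CUBIC))
    if n=='top':
        P=cloud('top',d);Q=vf(P)*1000;z=P[...,2]*1000
        k=(z>92)&(z<106)&(abs(Q[...,0])<70)&(Q[...,1]>50)&(Q[...,1]<110);print('prof',k.sum(),cv2.minAreaRect(Q[k].astype(np.float32)))
        k=(z>59)&(z<68)&(abs(Q[...,0])<52);y=Q[k][:,1];y=y[(y>45)&(y<75)];print('mov jaw max',np.percentile(y,98))
E
```

```text
[ 0.46304148 -0.18082815  0.23658291]
prof w 3119 ((-15.748653411865234, 85.16659545898438), (85.10114288330078, 31.991849899291992), 0.16373960673809052)
140 15 [ -22.8 -155.1]
152 84 [ -22.7 -153.6]
164 93 [ -22.4 -152.5]
176 119 [ -22.3 -151.9]
188 329 [ -19.6 -149.9]
200 394 [ -13.3 -148.6]
prof 493 ((0.6173057556152344, 84.69319152832031), (119.8727798461914, 29.984954833984375), 0.053339410573244095)
mov jaw max 69.41436779937703
```

View pics/w23.png

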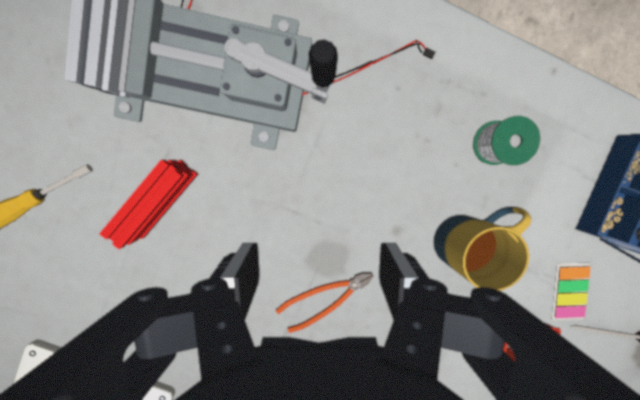

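View pics/top23.png

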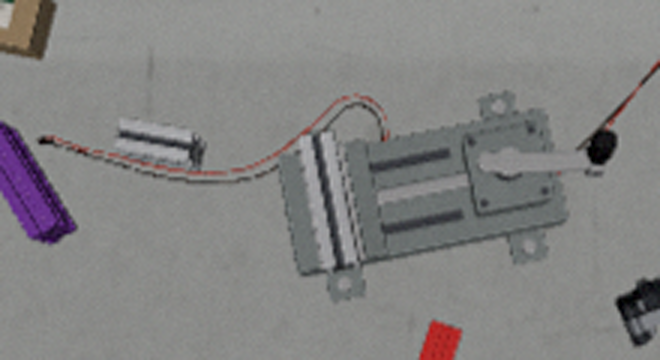

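View pics/scene23.png

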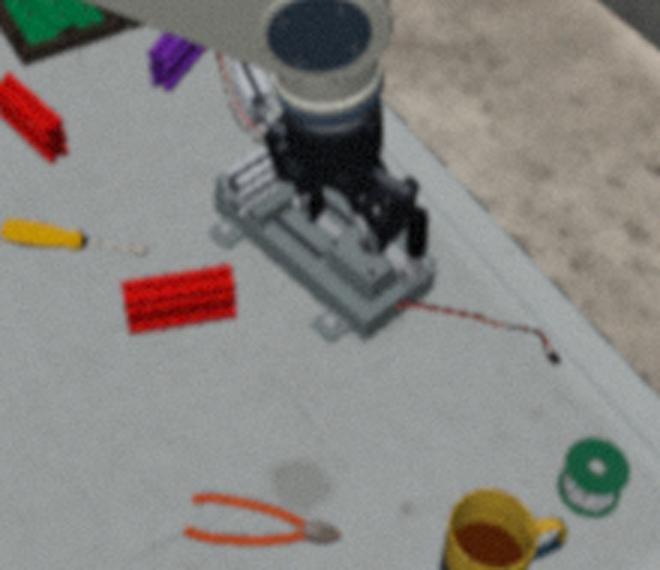

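The wrist view shows the clamped offcut at (100,45) and the handle standing at (322,65). I'll check its verticality from the top camera too, and that the short offcut, mug and spool haven't moved.

```bash
python3 - <<'E'
from h import *
p,d=robot.grab_frame('top');P=cloud('top',d);Q=vf(P)*1000;z=P[...,2]*1000;V=Q-[0,-80]
r=np.hypot(V[...,0],V[...,1])
k=(z>185)&(z<215)&(r<110);c=V[k];print('tip',k.sum(),c.mean(0),cv2.minAreaRect(c.astype(np.float32)),'r',np.hypot(*c.mean(0)),np.degrees(np.arctan2(*c.mean(0)[::-1])),np.median(z[k]))
a=(z>98)&(z<111)&(r<100)&(p.max(-1)>90);print('arm',a.sum(),cv2.minAreaRect(V[a].astype(np.float32)))
for lo in range(112,215,12):
    kk=(z>=lo)&(z<lo+12)&(r<110)
    if kk.sum(): print(lo,kk.sum(),V[kk].mean(0).round(1),r[kk].mean().round(1))
d0=np.load('top0d.npy');P0=cloud('top',d0)
for n,(r0,r1,c0,c1),lo,hi in [('short',(160,195,205,255),.045,.075),('mug',(190,240,445,495),.06,.12),('spool',(150,190,435,480),.03,.06)]:
    for PP in (P0,P):
        s=PP[r0:r1,c0:c1];m=(s[...,2]>lo)&(s[...,2]<hi);print(n,m.sum(),(s[m].mean(0)*1000).round(1))
E
```

```text
tip 67 [-14.76154842 -67.82776571] ((-14.41054916381836, -68.57689666748047), (18.798791885375977, 18.42501449584961), 77.1414566040039) r 69.41548179688711 -102.27798684058426 199.23885405765563
arm 266 ((-6.381608963012695, -24.807388305664062), (107.31259155273438, 23.59786605834961), 76.77729034423828)
112 9 [-24.5 -70.5] 74.7
124 14 [-22.6 -70.8] 74.5
148 8 [-20.1 -66.5] 69.5
160 8 [-18.9 -64.8] 67.5
172 6 [-22.  -67.7] 71.1
184 16 [-16.6 -63.9] 66.3
196 51 [-14.2 -69.1] 70.7
short 281 [598.8 260.3  58.2]
short 281 [598.7 260.5  58.4]
mug 397 [ 489.2 -407.    79.9]
mug 68 [ 529.3 -420.5   81.9]
spool 374 [ 626.8 -386.1   45.5]
spool 376 [ 626.7 -386.1   45.3]
```

The short offcut and spool are unmoved (the gripper hides most of the mug in this view). But the crank arm angle and handle lean need a closer look: the top view suggests the tip leans inward by a few mm. I'll bring the wrist camera closer over the crank.

```bash
cat > crk.py <<'E'
from h import *
import sys
s=robot.state();print('ee',s['ee_pos'].round(4),'zax',toolT(s)[:3,2].round(3),'yang',yang(s).round(1),'t',round(float(s['clock']),2))
p,d,P=wcloud(sys.argv[1]);V=vf(P)*1000-[0,-80];z=P[...,2]*1000;r=np.hypot(V[...,0],V[...,1])
v,u=np.mgrid[0:400,0:640];fr=(v<240)|(abs(u-320)<50)
g=fr&(z>76)&(z<84)&(abs(V[...,0])<45)&(abs(V[...,1])<45);print('gearbox',g.sum(),cv2.minAreaRect(V[g].astype(np.float32)),np.median(z[g]))
a=fr&(z>99)&(z<109.5)&(r<95)&(p.max(-1)>90);ra=cv2.minAreaRect(V[a].astype(np.float32));print('arm',a.sum(),ra,np.median(z[a]))
e=fr&(z>110)&(z<135)&(r>58)&(r<95)&(p.max(-1)>80);
if e.sum()>20: print('ears',e.sum(),V[e].mean(0),cv2.minAreaRect(V[e].astype(np.float32)),np.degrees(np.arctan2(*V[e].mean(0)[::-1])))
b=fr&(p.max(-1)<75)&(z>125)&(z<212)&(r<115)
for lo in range(138,206,8):
    kk=b&(z>=lo)&(z<lo+8)
    if kk.sum()>8: print(lo,kk.sum(),np.median(V[kk],0).round(1),np.percentile(V[kk],[3,97],axis=0).round(1).tolist())
E
python3 crk.py w24; python3 - <<'E'
from h import *
go(.5,-.15,.236,-67)
E
```

```text
ee [ 0.4689 -0.1804  0.2378] zax [ 0.139  0.021 -0.99 ] yang -66.5 t 17.22
gearbox 3147 ((0.8232879638671875, 0.7868843078613281), (72.01422882080078, 74.09545135498047), 89.74436950683594) 80.93238622952775
arm 1921 ((-4.590198516845703, -25.81586456298828), (111.33346557617188, 25.363094329833984), 78.99848175048828) 106.93892777158476
ears 175 [-23.68022156 -71.45161157] ((-18.358749389648438, -77.04633331298828), (13.436162948608398, 27.86681365966797), 42.93833923339844) -108.33603272214314
146 25 [-23.  -73.9] [[-23.7, -80.0], [-18.7, -68.1]]
154 50 [-22.5 -73.5] [[-23.6, -80.8], [-15.3, -64.4]]
162 60 [-22.4 -73.7] [[-23.6, -80.3], [-14.9, -64.2]]
170 62 [-22.4 -72. ] [[-23.6, -79.6], [-17.0, -63.2]]
178 68 [-22.3 -72. ] [[-23.5, -79.3], [-16.2, -62.5]]
186 96 [-21.8 -71.1] [[-23.3, -79.0], [-15.0, -60.7]]
194 582 [-15.1 -68.8] [[-21.9, -77.6], [-6.9, -60.4]]
202 36 [-13. -70.] [[-19.9, -74.8], [-7.7, -63.3]]
t 17.27 pos [ 469.2 -180.2  237.7] yang -66.5 units dx dy dz [ 1.   -0.39  0.16] gap 0.699 F [-0.5 -0.4  0. ]
twist units 0.09
```

```bash
python3 - <<'E'
from h import *
d=np.load('t21d.npy')
import cv2
p2,d2=robot.grab_frame('top')
for nm,dd in (('loaded',d),('now',d2)):
    P=cloud('top',dd);V=vf(P)*1000-[0,-80];z=P[...,2]*1000;r=np.hypot(V[...,0],V[...,1])
    a=(z>99)&(z<110)&(r<62);m=V[a]
    rr=cv2.minAreaRect(m.astype(np.float32));vx=cv2.fitLine(m.astype(np.float32),cv2.DIST_HUBER,0,.01,.01).ravel()
    print(nm,a.sum(),rr,np.degrees(np.arctan2(vx[1],vx[0])))
    k=(z>59)&(z<68)&(abs(V[...,0])<52)&(V[...,1]>125)&(V[...,1]<155);print(np.percentile(V[k][:,1]-80,[95,98,100]))
E
for f in w21 w24; do python3 -c "
import cv2;p=cv2.imread('pics/$f.png');y,x=(60,60) if '$f'=='w21' else (0,200)
cv2.imwrite('pics/${f}c.png',cv2.resize(p[y:y+260 if '$f'=='w21' else 130, x:x+300 if '$f'=='w21' else 400],None,fx=2.5 if '$f'=='w21' else 4,fy=2.5 if '$f'=='w21' else 4)[:600,:800])"; done
```

```text
loaded 172 ((-3.155038356781006, -8.168384552001953), (73.86761474609375, 24.181867599487305), 70.6299057006836) 78.848854
[68.82600533 69.66578582 69.99232188]
now 235 ((-3.032680034637451, -15.798141479492188), (88.6330795288086, 23.21236801147461), 81.03175354003906) 78.90963
[68.7991856  69.62380331 69.91765516]
```

View pics/w24c.png

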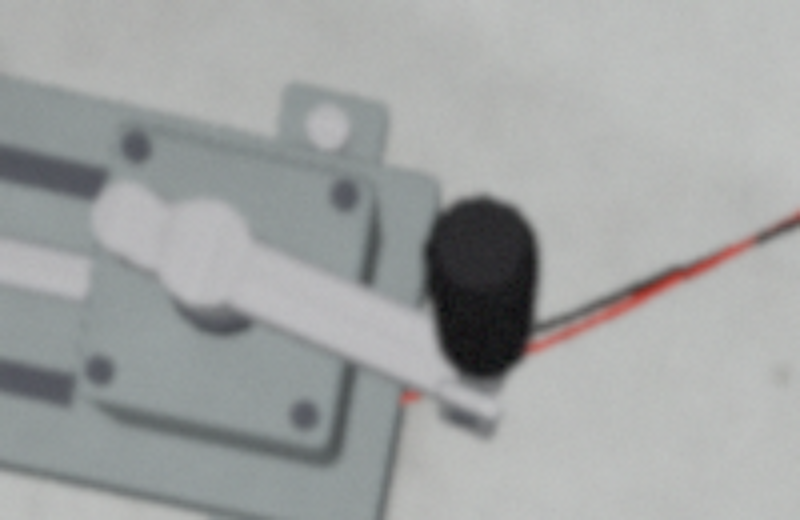

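Both views put the arm at about −101°, so crank ≈ 7.48. The pads slid about 8 mm on the handle in the last steps, so the winding past contact may not have happened. The handle also leans inward about 0.07 rad. I'll re-grip centred and harder, push it to its stop again, then wind on while checking the angle.

```bash
python3 loc.py -100.8
```

```text
t 17.32 handle@180 in tool units from grasp [2.54 0.12 3.36] gap 0.7 F [ 0.6  0.6 -0.2] yang -66.5 zax [ 0.139  0.021 -0.99 ]
```

Call:
arm_command([
  {"dx": 0.85,"dy": 0.04,"dz": 0.3,"twist": 0,"hand": 0.4},
  {"dx": 0.85,"dy": 0.04,"dz": 0.3,"twist": 0,"hand": 0.4},
  {"dx": 0.8,"dy": 0.04,"dz": 0.3,"twist": 0,"hand": 0.4},
  {"dx": 0,"dy": 0,"dz": 0,"twist": 0,"hand": 0.4},
])

```text
clock: 17.65
ee_pos: [0.5728, -0.1414, 0.2144]
tool_rot: [0.976, 0.205, 0.071, 0.004]
wrist_force: [-0.3, 0.5, 0.2]
finger_gap: 0.699
```

```bash
python3 loc.py -100.8; python3 crk.py w25
```

```text
t 17.65 handle@180 in tool units from grasp [-0.12 -0.01  2.4 ] gap 0.7 F [-0.3  0.5  0.2] yang -66.5 zax [ 0.14   0.021 -0.99 ]
ee [ 0.5728 -0.1414  0.2144] zax [ 0.14   0.021 -0.99 ] yang -66.5 t 17.65
gearbox 3284 ((0.9996147155761719, 0.8915061950683594), (72.02042388916016, 73.82438659667969), 89.88471984863281) 80.93790982497171
arm 1929 ((-3.681873321533203, -24.438941955566406), (109.00126647949219, 25.204057693481445), 79.4183578491211) 106.93429167236273
ears 117 [ -1.79686163 -74.36964884] ((-1.7844613790512085, -74.6988754272461), (15.691280364990234, 6.603014945983887), 79.63591003417969) -91.38406679369018
162 18 [ -2.7 -72.7] [[-5.3, -77.7], [-1.9, -65.2]]
170 22 [ -2.6 -69.9] [[-5.0, -77.1], [-1.8, -63.1]]
178 25 [ -2.5 -69.6] [[-5.5, -77.0], [-1.7, -61.9]]
186 48 [ -2.8 -67.9] [[-5.5, -75.8], [-1.7, -61.1]]
194 615 [-10.9 -68.1] [[-19.3, -76.9], [-3.1, -60.1]]
202 26 [-14.1 -71. ] [[-19.4, -74.8], [-5.7, -64.6]]
```

View pics/w25.png

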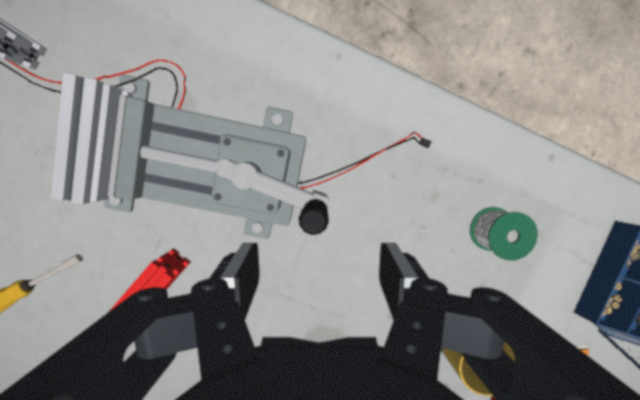

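The handle is upright at (314,215). Descending around it.

Call:
arm_command([
  {"dx": -0.12,"dy": -0.02,"dz": 0.8,"twist": 0,"hand": 0.4},
  {"dx": 0,"dy": 0,"dz": 0.8,"twist": 0,"hand": 0.4},
  {"dx": 0,"dy": 0,"dz": 0.6,"twist": 0,"hand": 0.3},
])

```text
clock: 17.95
ee_pos: [0.5836, -0.1408, 0.1294]
tool_rot: [0.975, 0.207, 0.074, 0.007]
wrist_force: [0.5, 0.8, -0.1]
finger_gap: 0.65
```

```bash
python3 loc.py -100.8
```

```text
t 17.95 handle@180 in tool units from grasp [-0.07 -0.02  0.26] gap 0.65 F [ 0.5  0.8 -0.1] yang -66.2 zax [ 0.148  0.018 -0.989]
```

Call:
arm_command([
  {"dx": -0.05,"dy": 0,"dz": 0.2,"twist": 0,"hand": 0.2},
  {"dx": 0,"dy": 0,"dz": 0,"twist": 0,"hand": -1},
  {"dx": 0,"dy": 0,"dz": 0,"twist": 0,"hand": -1},
  {"dx": 0,"dy": 0,"dz": 0,"twist": 0,"hand": -1},
  {"dx": 0,"dy": 0,"dz": 0,"twist": 0,"hand": -1},
], force=110)

```text
clock: 18.37
ee_pos: [0.5781, -0.1399, 0.1164]
tool_rot: [0.976, 0.208, 0.069, 0.004]
wrist_force: [3.2, 0.3, -16.4]
finger_gap: 0.234
```

```bash
python3 loc.py -100.8; python3 wind.py 0 7 .1 2;  python3 - <<'E'
from h import *
p,d=robot.grab_frame('wrist');cv2.imwrite('pics/w26.png',p)
E
```

```text
t 18.37 handle@180 in tool units from grasp [ 0.08  0.06 -0.04] gap 0.23 F [  3.2   0.3 -16.4] yang -66.1 zax [ 0.136  0.021 -0.99 ]
t 18.37 r 74.1 gz 177.8 crank 7.521 F tang/rad -3.2 -0.4 Fz -16.4 gap 0.234 zax [ 0.136  0.021 -0.99 ] yang -66.1
[-0.16 -0.07 -0.1 ]
[-0.15 -0.11 -0.02]
```

View pics/w26.png

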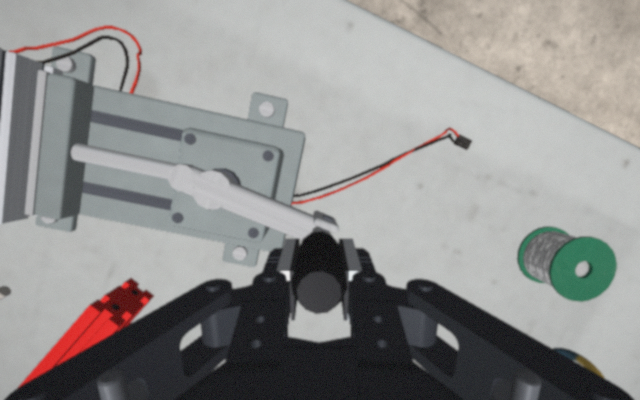

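Call:
arm_command([
  {"dx": -0.05,"dy": 0.12,"dz": -0.02,"twist": 0,"hand": -1},
])

```text
clock: 18.5
ee_pos: [0.5763, -0.1416, 0.1163]
tool_rot: [0.976, 0.207, 0.068, 0.0]
wrist_force: [3.1, 33.5, -10.5]
finger_gap: 0.234
```

```bash
python3 wind.py 0 7 .1 1
```

```text
t 18.5 r 76.2 gz 177.7 crank 7.54 F tang/rad -1.4 -33.6 Fz -10.5 gap 0.234 zax [ 0.132  0.027 -0.991] yang -66.1
[-0.14 -0.12 -0.11]
```

Call:
arm_command([
  {"dx": -0.18,"dy": -0.03,"dz": -0.04,"twist": 0,"hand": -1},
])

```text
clock: 18.58
ee_pos: [0.5707, -0.1407, 0.1167]
tool_rot: [0.976, 0.206, 0.069, -0.002]
wrist_force: [25.5, 13.0, -30.5]
finger_gap: 0.235
```

```bash
python3 wind.py 0 7 .1 1
```

```text
t 18.58 r 76.1 gz 178.1 crank 7.617 F tang/rad -23.6 -16.1 Fz -30.5 gap 0.235 zax [ 0.135  0.032 -0.99 ] yang -66.3
[-0.13 -0.13 -0.09]
```

At the stop (33 N radially). Winding on, easing the vertical load.

Call:
arm_command([
  {"dx": -0.14,"dy": -0.1,"dz": 0.04,"twist": 0,"hand": -1},
])

```text
clock: 18.67
ee_pos: [0.5705, -0.1398, 0.1164]
tool_rot: [0.976, 0.205, 0.076, 0.001]
wrist_force: [24.3, -6.8, -11.0]
finger_gap: 0.232
```

```bash
python3 wind.py 0 7 .1 1;  python3 - <<'E'
from h import *
p,d,P=wcloud('w27');V=vf(P)*1000-[0,-80];z=P[...,2]*1000;r=np.hypot(V[...,0],V[...,1])
a=(z>99)&(z<109.5)&(r<95)&(p.max(-1)>90);ra=cv2.minAreaRect(V[a].astype(np.float32));vx=cv2.fitLine(V[a].astype(np.float32),cv2.DIST_HUBER,0,.01,.01).ravel();print('arm',a.sum(),ra,np.degrees(np.arctan2(vx[1],vx[0])))
E
```

```text
t 18.67 r 75.2 gz 177.7 crank 7.631 F tang/rad -25.0 3.4 Fz -11.0 gap 0.232 zax [ 0.148  0.03  -0.988] yang -66.4
[-0.14 -0.11 -0.11]
arm 4451 ((-6.271615028381348, -24.791961669921875), (111.13362121582031, 25.555187225341797), 73.98070526123047) 74.49117
```

View pics/w27.png

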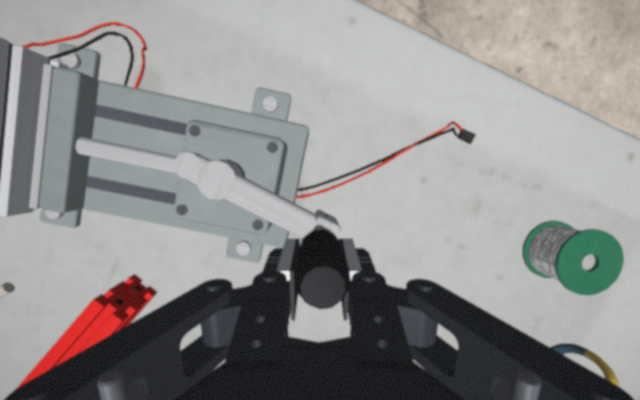

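Loaded, the arm is now at about −105.7° (crank ≈ 7.56) with 25 N on the handle; unloaded it was −101°. So it backed off partly in my first release. I'll push tangentially and outward once more, then open while still holding forward so it isn't dragged back.

Call:
arm_command([
  {"dx": -0.2,"dy": -0.03,"dz": 0.03,"twist": 0,"hand": -1},
  {"dx": -0.2,"dy": -0.06,"dz": 0.02,"twist": 0,"hand": -1},
])

```text
clock: 18.88
ee_pos: [0.5699, -0.1408, 0.1168]
tool_rot: [0.975, 0.203, 0.091, 0.003]
wrist_force: [32.4, 17.2, -26.2]
finger_gap: 0.228
```

```bash
python3 wind.py 0 7 .1 1;  python3 - <<'E'
from h import *
p,d,P=wcloud('w28');V=vf(P)*1000-[0,-80];z=P[...,2]*1000;r=np.hypot(V[...,0],V[...,1])
a=(z>99)&(z<109.5)&(r<95)&(p.max(-1)>90);ra=cv2.minAreaRect(V[a].astype(np.float32));vx=cv2.fitLine(V[a].astype(np.float32),cv2.DIST_HUBER,0,.01,.01).ravel();print('arm',a.sum(),ra,np.degrees(np.arctan2(vx[1],vx[0])))
E
```

```text
t 18.88 r 76.6 gz 177.8 crank 7.661 F tang/rad -29.1 -22.4 Fz -26.2 gap 0.228 zax [ 0.178  0.031 -0.984] yang -66.7
[-0.11 -0.14 -0.11]
arm 4395 ((-6.419837951660156, -24.858028411865234), (111.58445739746094, 25.16083335876465), 73.59963989257812) 74.080925
```

Call:
arm_command([
  {"dx": -0.12,"dy": -0.02,"dz": 0.01,"twist": 0,"hand": 0.4},
  {"dx": -0.04,"dy": 0,"dz": 0,"twist": 0,"hand": 0.4},
  {"dx": 0,"dy": 0,"dz": 0,"twist": 0,"hand": 0.4},
  {"dx": 0,"dy": 0,"dz": 0,"twist": 0,"hand": 0.4},
])

```text
clock: 19.27
ee_pos: [0.5703, -0.1431, 0.121]
tool_rot: [0.974, 0.203, 0.097, 0.006]
wrist_force: [-0.1, -0.2, -0.0]
finger_gap: 0.702
```

```bash
python3 wind.py 0 7 .1 1;  python3 crk.py w29; python3 - <<'E'
from h import *
p,d=robot.grab_frame('top');P=cloud('top',d);V=vf(P)*1000-[0,-80];z=P[...,2]*1000
k=(z>59)&(z<68)&(abs(V[...,0])<52)&(V[...,1]>125)&(V[...,1]<155);print(np.percentile(V[k][:,1]-80,[95,98,100]))
E
```

```text
t 19.27 r 78.8 gz 181.8 crank 7.663 F tang/rad 0.1 0.3 Fz -0.0 gap 0.702 zax [ 0.192  0.028 -0.981] yang -66.7
[-0.1  -0.19 -0.01]
ee [ 0.5703 -0.1431  0.121 ] zax [ 0.192  0.028 -0.981] yang -66.7 t 19.27
gearbox 6344 ((0.91717529296875, 0.7948074340820312), (71.9561767578125, 73.9049301147461), 89.73391723632812) 81.00536904286506
arm 4060 ((-3.421940803527832, -24.937854766845703), (109.72889709472656, 25.396379470825195), 80.31523132324219) 106.9935112473197
ears 234 [ -0.53765115 -74.35146934] ((-0.47777581214904785, -74.91156768798828), (15.867332458496094, 6.744842529296875), 80.62287902832031) -90.41431064101066
154 13 [ -1.  -69.3] [[-1.7, -74.1], [-0.6, -66.0]]
162 35 [ -1.4 -68.8] [[-3.7, -74.9], [-0.5, -62.2]]
170 43 [ -1.2 -68.6] [[-4.1, -75.7], [-0.4, -61.5]]
178 53 [ -1.3 -67.8] [[-3.6, -75.3], [-0.3, -61.4]]
186 117 [ -1.4 -66. ] [[-7.6, -75.0], [-0.3, -58.5]]
194 2055 [ -9.6 -67.2] [[-18.0, -76.1], [-1.8, -59.1]]
202 78 [-11.4 -70. ] [[-16.3, -74.3], [-4.7, -63.5]]
[68.34830328 69.17992628 69.84229285]
```

View pics/w29.png

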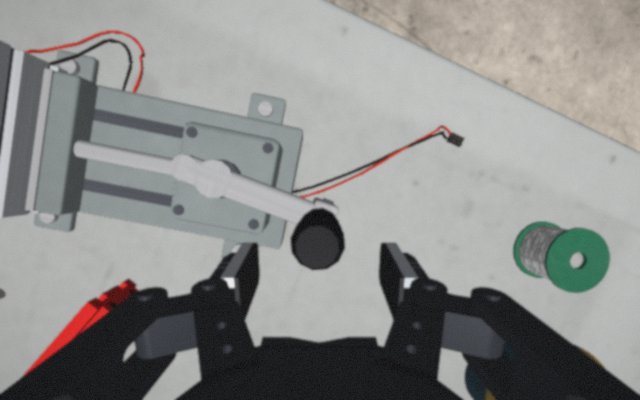

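The handle is released, but the crank sprang back to about −100°. The stored preload kicked it back when I let go suddenly, and the tilted grip pulled the handle a few degrees off its stop. Better plan: turn the hand so the pads close radially, wind to a moderate force, unload slowly while still gripped, open, then nudge the handle outward with one pad.

```bash
python3 loc.py -100.3
```

```text
t 19.37 handle@180 in tool units from grasp [0.37 0.09 0.12] gap 0.7 F [-0.3  1.  -0. ] yang -66.7 zax [ 0.192  0.028 -0.981]
```

Call:
arm_command([
  {"dx": 0.37,"dy": 0,"dz": 0,"twist": 0.9,"hand": 0.4},
  {"dx": 0,"dy": 0,"dz": 0,"twist": 1,"hand": 0.4},
  {"dx": 0,"dy": 0,"dz": 0.05,"twist": 1,"hand": 0.4},
  {"dx": 0,"dy": 0,"dz": 0,"twist": 1,"hand": 0.4},
])

```text
clock: 19.7
ee_pos: [0.5839, -0.1384, 0.123]
tool_rot: [0.995, -0.007, 0.097, -0.014]
wrist_force: [0.7, 0.4, -1.1]
finger_gap: 0.702
```

```bash
python3 loc.py -100.3; python3 - <<'E'
from h import *
T=toolT(robot.state());print(T[:3,:3].round(3))
p,d=robot.grab_frame('wrist');cv2.imwrite('pics/w30.png',p)
E
```

```text
t 19.7 handle@180 in tool units from grasp [0.03 0.06 0.1 ] gap 0.7 F [ 0.7  0.4 -1.1] yang -90.6 zax [ 0.193  0.026 -0.981]
[[ 0.981 -0.01   0.193]
 [-0.016 -1.     0.026]
 [ 0.192 -0.029 -0.981]]
```

View pics/w30.png

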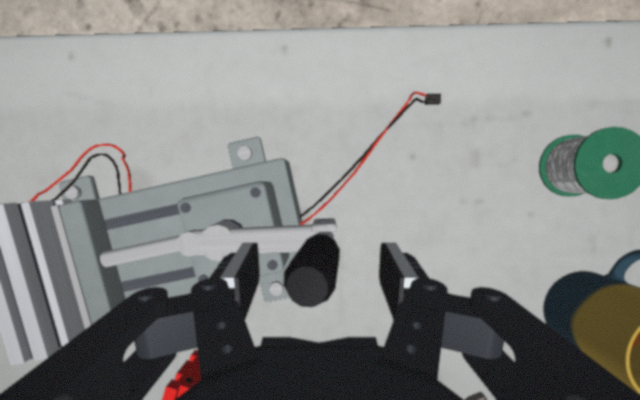

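The handle visibly leans inward (base at col 325, tip at col 308). Gripping it with the pads radial; the pads' own slope will press it outward to its stop.

Call:
arm_command([
  {"dx": 0.02,"dy": 0,"dz": 0.08,"twist": -0.1,"hand": -1},
  {"dx": 0,"dy": 0,"dz": 0,"twist": 0,"hand": -1},
  {"dx": 0,"dy": 0,"dz": 0,"twist": 0,"hand": -1},
  {"dx": 0,"dy": 0,"dz": 0,"twist": 0,"hand": -1},
  {"dx": 0,"dy": 0.08,"dz": 0,"twist": 0,"hand": -1},
], force=60)

```text
clock: 20.17
ee_pos: [0.5853, -0.1421, 0.1208]
tool_rot: [0.995, 0.001, 0.097, -0.013]
wrist_force: [0.5, 22.3, 5.1]
finger_gap: 0.239
```

```bash
python3 wind.py 0 7 .1 1; python3 crk.py w31 | head -4
```

```text
t 20.17 r 76.5 gz 181.6 crank 7.471 F tang/rad -1.0 -22.3 Fz 5.1 gap 0.239 zax [ 0.193  0.026 -0.981] yang -89.7
[-0.19 -0.04 -0.02]
ee [ 0.5853 -0.1421  0.1208] zax [ 0.193  0.026 -0.981] yang -89.7 t 20.17
gearbox 3376 ((19.8182430267334, 0.08251571655273438), (70.97808837890625, 36.505882263183594), 89.37512969970703) 81.01476464392681
arm 1726 ((0.2367382049560547, -27.178783416748047), (109.72405242919922, 18.116512298583984), 80.44849395751953) 106.88469627800228
ears 325 [ -0.82720508 -75.26672175] ((-2.0011134147644043, -74.98464965820312), (15.491655349731445, 10.61696720123291), 77.1508560180664) -90.62967339274657
```

View pics/w31.png

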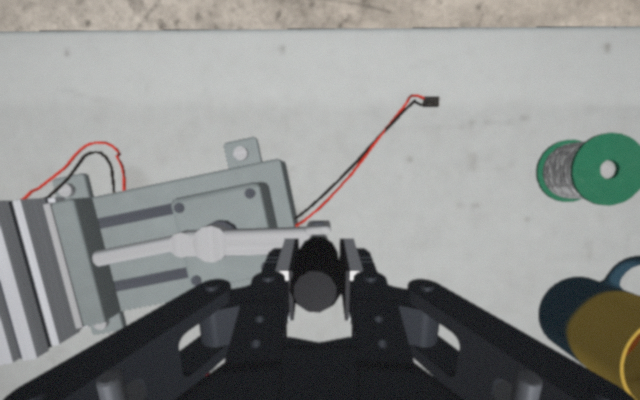

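At the stop (22 N outward). Winding in small steps, force against angle.

Call:
arm_command([
  {"dx": -0.06,"dy": -0.05,"dz": 0,"twist": 0,"hand": -1},
])

```text
clock: 20.3
ee_pos: [0.5844, -0.1403, 0.1211]
tool_rot: [0.995, 0.002, 0.098, -0.013]
wrist_force: [2.4, -13.0, -3.4]
finger_gap: 0.245
```

```bash
python3 wind.py 0 7 .05 1
```

```text
t 20.3 r 74.7 gz 181.9 crank 7.486 F tang/rad -2.4 13.0 Fz -3.4 gap 0.245 zax [ 0.196  0.026 -0.98 ] yang -89.7
[-0.1   0.01  0.  ]
```

Call:
arm_command([
  {"dx": -0.06,"dy": -0.02,"dz": 0,"twist": 0,"hand": -1},
])

```text
clock: 20.38
ee_pos: [0.5831, -0.1407, 0.1211]
tool_rot: [0.995, 0.003, 0.1, -0.012]
wrist_force: [2.1, -5.1, -3.2]
finger_gap: 0.24
```

```bash
python3 wind.py 0 7 .05 1
```

```text
t 20.38 r 75.0 gz 181.8 crank 7.504 F tang/rad -2.2 5.1 Fz -3.2 gap 0.24 zax [ 0.198  0.024 -0.98 ] yang -89.5
[-0.1 -0.   0. ]
```

Call:
arm_command([
  {"dx": -0.07,"dy": -0.01,"dz": 0,"twist": 0,"hand": -1},
])

```text
clock: 20.47
ee_pos: [0.5814, -0.141, 0.121]
tool_rot: [0.995, 0.004, 0.101, -0.011]
wrist_force: [3.6, 0.7, 0.9]
finger_gap: 0.242
```

```bash
python3 wind.py 0 7 .05 1
```

```text
t 20.47 r 75.3 gz 181.7 crank 7.53 F tang/rad -3.6 -0.8 Fz 0.9 gap 0.242 zax [ 0.201  0.023 -0.979] yang -89.5
[-0.09 -0.01 -0.  ]
```

Only friction (2–4 N) at 7.53: after the kick-back it was indeed not clamped. Continuing.

Call:
arm_command([
  {"dx": -0.08,"dy": 0.01,"dz": 0,"twist": 0,"hand": -1},
])

```text
clock: 20.55
ee_pos: [0.5799, -0.1413, 0.121]
tool_rot: [0.995, 0.004, 0.103, -0.011]
wrist_force: [9.6, 7.6, -1.1]
finger_gap: 0.245
```

```bash
python3 wind.py 0 7 .05 1
```

```text
t 20.55 r 75.7 gz 181.7 crank 7.552 F tang/rad -9.2 -8.2 Fz -1.1 gap 0.245 zax [ 0.204  0.023 -0.979] yang -89.4
[-0.09 -0.03 -0.  ]
```

Call:
arm_command([
  {"dx": -0.09,"dy": 0,"dz": 0,"twist": 0,"hand": -1},
])

```text
clock: 20.63
ee_pos: [0.5789, -0.1412, 0.1212]
tool_rot: [0.994, 0.004, 0.105, -0.011]
wrist_force: [14.3, 4.4, -7.8]
finger_gap: 0.239
```

```bash
python3 wind.py 0 7 .05 1
```

```text
t 20.63 r 75.7 gz 181.8 crank 7.57 F tang/rad -13.9 -5.5 Fz -7.8 gap 0.239 zax [ 0.209  0.023 -0.978] yang -89.4
[-0.09 -0.03  0.  ]
```

Call:
arm_command([
  {"dx": -0.1,"dy": 0,"dz": 0.01,"twist": 0,"hand": -1},
])

```text
clock: 20.72
ee_pos: [0.5786, -0.1412, 0.1212]
tool_rot: [0.994, 0.004, 0.109, -0.011]
wrist_force: [15.1, 5.5, -5.1]
finger_gap: 0.24
```

```bash
python3 wind.py 0 7 .05 1
```

```text
t 20.72 r 75.7 gz 181.7 crank 7.58 F tang/rad -14.6 -6.8 Fz -5.1 gap 0.24 zax [ 0.216  0.022 -0.976] yang -89.4
[-0.09 -0.03 -0.  ]
```

Clamped: 14 N at the handle (friction is about 3). Now unloading gradually while still gripping.

Call:
arm_command([
  {"dx": -0.08,"dy": 0.01,"dz": 0,"twist": 0,"hand": -1},
  {"dx": -0.07,"dy": 0.01,"dz": 0,"twist": 0,"hand": -1},
  {"dx": -0.06,"dy": 0.01,"dz": 0,"twist": 0,"hand": -1},
])

```text
clock: 20.97
ee_pos: [0.5791, -0.1412, 0.1214]
tool_rot: [0.993, 0.004, 0.117, -0.011]
wrist_force: [12.2, 4.4, -6.1]
finger_gap: 0.24
```

```bash
python3 wind.py 0 7 .05 1
```

```text
t 20.97 r 75.7 gz 181.7 crank 7.586 F tang/rad -11.7 -5.5 Fz -6.1 gap 0.24 zax [ 0.233  0.022 -0.972] yang -89.4
[-0.09 -0.03 -0.  ]
```

Call:
arm_command([
  {"dx": -0.045,"dy": 0.01,"dz": 0,"twist": 0,"hand": -1},
  {"dx": -0.035,"dy": 0.01,"dz": 0,"twist": 0,"hand": -1},
  {"dx": -0.025,"dy": 0.01,"dz": 0,"twist": 0,"hand": -1},
])

```text
clock: 21.22
ee_pos: [0.5801, -0.1411, 0.1215]
tool_rot: [0.992, 0.005, 0.122, -0.011]
wrist_force: [8.4, 2.1, -3.3]
finger_gap: 0.239
```

```bash
python3 wind.py 0 7 .05 1
```

```text
t 21.22 r 75.6 gz 181.6 crank 7.58 F tang/rad -8.2 -2.8 Fz -3.3 gap 0.239 zax [ 0.242  0.023 -0.97 ] yang -89.3
[-0.09 -0.03 -0.01]
```

Call:
arm_command([
  {"dx": -0.02,"dy": 0.01,"dz": 0,"twist": 0,"hand": -1},
  {"dx": -0.015,"dy": 0.01,"dz": 0,"twist": 0,"hand": -1},
  {"dx": -0.01,"dy": 0.01,"dz": 0,"twist": 0,"hand": -1},
])

```text
clock: 21.47
ee_pos: [0.5809, -0.1411, 0.1215]
tool_rot: [0.992, 0.006, 0.124, -0.011]
wrist_force: [4.8, 2.3, -1.4]
finger_gap: 0.246
```

```bash
python3 wind.py 0 7 .05 1
```

```text
t 21.47 r 75.6 gz 181.6 crank 7.573 F tang/rad -4.6 -2.7 Fz -1.4 gap 0.246 zax [ 0.245  0.024 -0.969] yang -89.1
[-0.09 -0.03 -0.01]
```

Call:
arm_command([
  {"dx": -0.005,"dy": 0.01,"dz": 0,"twist": 0,"hand": -1},
  {"dx": 0,"dy": 0.01,"dz": 0,"twist": 0,"hand": -1},
])

```text
clock: 21.63
ee_pos: [0.5812, -0.141, 0.1215]
tool_rot: [0.992, 0.008, 0.124, -0.012]
wrist_force: [5.2, 1.9, -0.2]
finger_gap: 0.243
```

```bash
python3 wind.py 0 7 .05 1
```

```text
t 21.63 r 75.6 gz 181.6 crank 7.569 F tang/rad -5.0 -2.3 Fz -0.2 gap 0.243 zax [ 0.246  0.026 -0.969] yang -89.0
[-0.09 -0.03 -0.01]
```

Call:
arm_command([
  {"dx": 0.005,"dy": 0.01,"dz": 0,"twist": 0,"hand": -1},
  {"dx": 0.008,"dy": 0.01,"dz": 0,"twist": 0,"hand": -1},
])

```text
clock: 21.8
ee_pos: [0.5815, -0.141, 0.1215]
tool_rot: [0.992, 0.008, 0.123, -0.013]
wrist_force: [3.3, 3.9, 0.5]
finger_gap: 0.24
```

```bash
python3 wind.py 0 7 .05 1
```

```text
t 21.8 r 75.7 gz 181.5 crank 7.565 F tang/rad -3.0 -4.1 Fz 0.5 gap 0.24 zax [ 0.245  0.027 -0.969] yang -88.9
[-0.09 -0.03 -0.01]
```

Call:
arm_command([
  {"dx": 0.01,"dy": 0.01,"dz": 0,"twist": 0,"hand": -1},
])

```text
clock: 21.88
ee_pos: [0.5815, -0.141, 0.1214]
tool_rot: [0.992, 0.008, 0.123, -0.013]
wrist_force: [2.0, 3.8, 0.9]
finger_gap: 0.239
```

```bash
python3 wind.py 0 7 .05 1; python3 crk.py w32|sed -n 3p
```

```text
t 21.88 r 75.8 gz 181.5 crank 7.563 F tang/rad -1.7 -4.0 Fz 0.9 gap 0.239 zax [ 0.244  0.028 -0.969] yang -88.9
[-0.09 -0.03 -0.01]
arm 2192 ((-1.6278605461120605, -26.140472412109375), (110.53374481201172, 18.49822998046875), 76.84321594238281) 106.95866828353219
```

Load down to 1.7 N while the angle holds at 7.56 (contact was at 7.53). Opening.

Call:
arm_command([
  {"dx": 0,"dy": 0.01,"dz": 0,"twist": 0,"hand": -0.45},
  {"dx": 0,"dy": 0,"dz": 0,"twist": 0,"hand": -0.2},
  {"dx": 0,"dy": 0,"dz": 0,"twist": 0,"hand": 0.1},
  {"dx": 0,"dy": 0,"dz": 0,"twist": 0,"hand": 0.2},
])

```text
clock: 22.27
ee_pos: [0.5802, -0.142, 0.1209]
tool_rot: [0.992, 0.008, 0.122, -0.013]
wrist_force: [-0.0, -0.7, 0.5]
finger_gap: 0.598
```

```bash
python3 wind.py 0 7 .05 1; python3 crk.py w33; python3 loc.py -103.5
```

```text
t 22.27 r 76.8 gz 181.0 crank 7.578 F tang/rad -0.0 0.7 Fz 0.5 gap 0.598 zax [ 0.242  0.027 -0.97 ] yang -88.9
[-0.09 -0.06 -0.02]
ee [ 0.5802 -0.142   0.1209] zax [ 0.242  0.027 -0.97 ] yang -88.9 t 22.27
gearbox 3353 ((1.4920272827148438, 0.2873992919921875), (71.19805908203125, 72.87750244140625), 89.87847137451172) 80.97225735727773
arm 2652 ((-2.990767478942871, -25.807193756103516), (111.29534912109375, 22.07048797607422), 77.57784271240234) 106.98146980135718
ears 272 [ -4.25624791 -75.05428867] ((-4.5369720458984375, -75.00849151611328), (15.487831115722656, 8.387360572814941), 68.95427703857422) -93.24570565902235
154 51 [ -5.6 -76.8] [[-10.5, -81.9], [-4.7, -70.5]]
162 71 [ -5.5 -75.7] [[-11.2, -82.3], [-4.7, -67.9]]
170 80 [ -5.6 -76. ] [[-10.9, -82.2], [-4.7, -67.4]]
178 103 [ -5.8 -76.4] [[-11.0, -82.4], [-4.8, -67.3]]
186 173 [ -6.2 -76.5] [[-14.6, -82.7], [-4.8, -66.5]]
194 2015 [-13.6 -73.3] [[-22.0, -81.5], [-6.0, -64.7]]
202 118 [-14.7 -73. ] [[-21.2, -79.5], [-8.8, -66.3]]
t 22.32 handle@180 in tool units from grasp [ 0.1  -0.04  0.05] gap 0.6 F [-0.1  0.1 -0.9] yang -88.9 zax [ 0.242  0.027 -0.97 ]
```

View pics/w33.png

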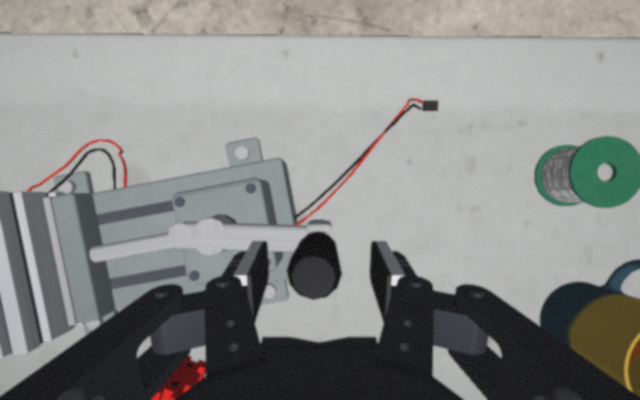

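The handle is upright again: side vertical, tip at radius ≈ 74.7. The arm is at −102.4°, versus −100° when slack. To tell whether preload remains, I'll re-grip and see how soon the resistance rises.

Call:
arm_command([
  {"dx": 0.1,"dy": -0.04,"dz": 0.02,"twist": 0,"hand": 0},
  {"dx": 0,"dy": 0,"dz": 0,"twist": 0,"hand": -1},
  {"dx": 0,"dy": 0,"dz": 0,"twist": 0,"hand": -1},
  {"dx": 0,"dy": 0,"dz": 0,"twist": 0,"hand": -1},
], force=100)

```text
clock: 22.65
ee_pos: [0.5845, -0.1409, 0.1213]
tool_rot: [0.992, 0.008, 0.122, -0.012]
wrist_force: [-1.5, 0.2, 2.0]
finger_gap: 0.232
```

```bash
python3 wind.py 0 7 .05 1; python3 crk.py w34|sed -n 3p
```

```text
t 22.65 r 75.4 gz 181.4 crank 7.522 F tang/rad 1.5 -0.1 Fz 2.0 gap 0.232 zax [ 0.243  0.026 -0.97 ] yang -88.9
[-0.09 -0.02 -0.01]
arm 1700 ((-0.7390680313110352, -26.95703887939453), (111.03285217285156, 17.365272521972656), 77.860595703125) 106.89319457419927
```

Call:
arm_command([
  {"dx": -0.05,"dy": 0.01,"dz": 0,"twist": 0,"hand": -1},
])

```text
clock: 22.78
ee_pos: [0.5836, -0.1411, 0.1213]
tool_rot: [0.992, 0.008, 0.123, -0.012]
wrist_force: [5.8, 6.6, 2.3]
finger_gap: 0.236
```

```bash
python3 wind.py 0 7 .05 1; python3 crk.py w35|sed -n 3p
```

```text
t 22.78 r 75.7 gz 181.4 crank 7.536 F tang/rad -5.5 -6.9 Fz 2.3 gap 0.236 zax [ 0.244  0.026 -0.969] yang -88.9
[-0.09 -0.02 -0.01]
arm 1838 ((-0.5634679794311523, -26.490978240966797), (110.76836395263672, 16.927967071533203), 77.45083618164062) 106.97649746758168
```

Call:
arm_command([
  {"dx": -0.07,"dy": 0.01,"dz": 0,"twist": 0,"hand": -1},
])

```text
clock: 22.92
ee_pos: [0.5825, -0.1412, 0.1214]
tool_rot: [0.992, 0.008, 0.125, -0.012]
wrist_force: [7.9, 7.0, -1.1]
finger_gap: 0.232
```

```bash
python3 wind.py 0 7 .05 1; python3 crk.py w36|sed -n 3p
```

```text
t 22.92 r 75.8 gz 181.5 crank 7.553 F tang/rad -7.5 -7.5 Fz -1.1 gap 0.232 zax [ 0.248  0.027 -0.968] yang -88.9
[-0.09 -0.03 -0.01]
arm 1971 ((-1.365720272064209, -26.864665985107422), (110.98690032958984, 17.610572814941406), 76.89152526855469) 107.0145981536322
```

It resists at once: 5.5 N at the first motion, then 7.5 N. That is friction plus about as much preload, so it is holding. I'll wind it further, then unload slowly again.

Call:
arm_command([
  {"dx": -0.09,"dy": 0.0,"dz": 0,"twist": 0,"hand": -1},
  {"dx": -0.1,"dy": 0.0,"dz": 0,"twist": 0,"hand": -1},
])

```text
clock: 23.13
ee_pos: [0.5812, -0.1411, 0.1217]
tool_rot: [0.991, 0.007, 0.131, -0.012]
wrist_force: [15.6, 5.6, -7.1]
finger_gap: 0.232
```

```bash
python3 wind.py 0 7 .05 1; python3 crk.py w37|sed -n 3p
```

```text
t 23.13 r 75.8 gz 181.5 crank 7.581 F tang/rad -15.1 -7.0 Fz -7.1 gap 0.232 zax [ 0.26   0.025 -0.965] yang -89.0
[-0.09 -0.03 -0.01]
arm 2104 ((-1.693079948425293, -26.065467834472656), (110.77242279052734, 17.826801300048828), 75.87308502197266) 107.00344385459287
```

Call:
arm_command([
  {"dx": -0.12,"dy": 0.0,"dz": 0,"twist": 0,"hand": -1},
  {"dx": -0.12,"dy": 0.0,"dz": 0.01,"twist": 0,"hand": -1},
])

```text
clock: 23.35
ee_pos: [0.5807, -0.1412, 0.1218]
tool_rot: [0.99, 0.006, 0.14, -0.011]
wrist_force: [16.7, 7.9, -4.8]
finger_gap: 0.233
```

```bash
python3 wind.py 0 7 .05 1; python3 crk.py w38|sed -n 3p
```

```text
t 23.35 r 75.9 gz 181.4 crank 7.601 F tang/rad -15.7 -9.7 Fz -4.8 gap 0.233 zax [ 0.277  0.023 -0.961] yang -89.1
[-0.09 -0.04 -0.01]
arm 2076 ((-1.8022661209106445, -25.69882583618164), (111.84333038330078, 17.76024055480957), 75.37178039550781) 106.96481011821012
```

15.7 N at the handle. Unloading gradually.

Call:
arm_command([
  {"dx": -0.09,"dy": 0.01,"dz": 0,"twist": 0,"hand": -1},
  {"dx": -0.07,"dy": 0.01,"dz": 0,"twist": 0,"hand": -1},
  {"dx": -0.06,"dy": 0.01,"dz": 0,"twist": 0,"hand": -1},
  {"dx": -0.05,"dy": 0.01,"dz": 0,"twist": 0,"hand": -1},
  {"dx": -0.04,"dy": 0.01,"dz": 0,"twist": 0,"hand": -1},
])

```text
clock: 23.82
ee_pos: [0.5823, -0.1412, 0.1222]
tool_rot: [0.988, 0.005, 0.152, -0.01]
wrist_force: [9.4, 4.1, -4.0]
finger_gap: 0.232
```

Call:
arm_command([
  {"dx": -0.03,"dy": 0.01,"dz": 0,"twist": 0,"hand": -1},
  {"dx": -0.02,"dy": 0.01,"dz": 0,"twist": 0,"hand": -1},
  {"dx": -0.015,"dy": 0.01,"dz": 0,"twist": 0,"hand": -1},
  {"dx": -0.01,"dy": 0.01,"dz": 0,"twist": 0,"hand": -1},
])

```text
clock: 24.15
ee_pos: [0.5836, -0.1411, 0.1222]
tool_rot: [0.988, 0.005, 0.155, -0.011]
wrist_force: [4.6, 2.5, 1.0]
finger_gap: 0.233
```

```bash
python3 wind.py 0 7 .05 1
```

```text
t 24.15 r 75.7 gz 181.2 crank 7.586 F tang/rad -4.4 -2.9 Fz 1.0 gap 0.233 zax [ 0.306  0.023 -0.952] yang -89.2
[-0.09 -0.03 -0.02]
```

Call:
arm_command([
  {"dx": 0,"dy": 0.01,"dz": 0,"twist": 0,"hand": -1},
  {"dx": 0,"dy": 0.01,"dz": 0,"twist": 0,"hand": -1},
  {"dx": 0.003,"dy": 0.01,"dz": 0,"twist": 0,"hand": -1},
  {"dx": 0.005,"dy": 0.01,"dz": 0,"twist": 0,"hand": -1},
])

```text
clock: 24.48
ee_pos: [0.584, -0.1412, 0.1222]
tool_rot: [0.988, 0.006, 0.154, -0.012]
wrist_force: [3.0, 4.1, 1.7]
finger_gap: 0.235
```

```bash
python3 wind.py 0 7 .05 1; python3 crk.py w39|sed -n 3p
```

```text
t 24.48 r 75.9 gz 181.2 crank 7.58 F tang/rad -2.6 -4.3 Fz 1.7 gap 0.235 zax [ 0.304  0.026 -0.952] yang -89.1
[-0.09 -0.03 -0.02]
arm 1389 ((-0.030531883239746094, -26.83489990234375), (110.37832641601562, 14.873737335205078), 76.97425079345703) 106.93440124568951
```

Call:
arm_command([
  {"dx": 0,"dy": 0.01,"dz": 0,"twist": 0,"hand": -1},
  {"dx": 0.003,"dy": 0.01,"dz": 0,"twist": 0,"hand": -1},
], force=20)

```text
clock: 24.7
ee_pos: [0.584, -0.1412, 0.1222]
tool_rot: [0.988, 0.006, 0.154, -0.013]
wrist_force: [3.8, 5.5, 0.7]
finger_gap: 0.234
```

Call:
arm_command([
  {"dx": 0,"dy": 0.005,"dz": 0,"twist": 0,"hand": -0.48},
  {"dx": 0,"dy": 0,"dz": 0,"twist": 0,"hand": -0.4},
  {"dx": 0,"dy": 0,"dz": 0,"twist": 0,"hand": -0.2},
  {"dx": 0,"dy": 0,"dz": 0,"twist": 0,"hand": 0.2},
  {"dx": 0,"dy": 0,"dz": 0,"twist": 0,"hand": 0.3},
])

```text
clock: 25.12
ee_pos: [0.583, -0.1422, 0.1216]
tool_rot: [0.988, 0.005, 0.154, -0.012]
wrist_force: [0.0, 0.4, 0.6]
finger_gap: 0.646
```

```bash
python3 wind.py 0 7 .05 1; python3 crk.py w40; python3 loc.py -103
```

```text
t 25.12 r 77.0 gz 180.6 crank 7.591 F tang/rad 0.0 -0.4 Fz 0.6 gap 0.646 zax [ 0.303  0.026 -0.953] yang -89.2
[-0.08 -0.06 -0.03]
ee [ 0.583  -0.1422  0.1216] zax [ 0.303  0.026 -0.953] yang -89.2 t 25.12
gearbox 3209 ((1.4228363037109375, 0.30486297607421875), (71.42759704589844, 73.29009246826172), 89.66827392578125) 81.03344066085505
arm 1909 ((-3.018310070037842, -25.848087310791016), (110.33137512207031, 21.912944793701172), 77.41139221191406) 107.0098727985016
ears 217 [ -4.28029986 -75.04690402] ((-4.090188026428223, -75.02934265136719), (14.88359546661377, 6.559665203094482), 76.48735809326172) -93.2643279994915
154 15 [ -5.6 -76.6] [[-8.6, -80.5], [-4.9, -72.8]]
162 27 [ -5.8 -77.2] [[-9.4, -81.4], [-4.8, -71.8]]
170 34 [ -6.1 -77.7] [[-11.3, -82.2], [-4.8, -69.8]]
178 49 [ -5.7 -76.9] [[-11.3, -82.2], [-4.8, -70.0]]
186 95 [ -6.2 -77.1] [[-13.9, -82.8], [-4.9, -68.2]]
194 2030 [-14.5 -73.3] [[-23.1, -81.6], [-6.4, -64.5]]
202 149 [-15.6 -72. ] [[-22.0, -79.4], [-8.8, -65.6]]
t 25.17 handle@180 in tool units from grasp [ 0.14 -0.04  0.06] gap 0.65 F [-0.2  0.1 -0.2] yang -89.2 zax [ 0.303  0.026 -0.953]
```

View pics/w40.png

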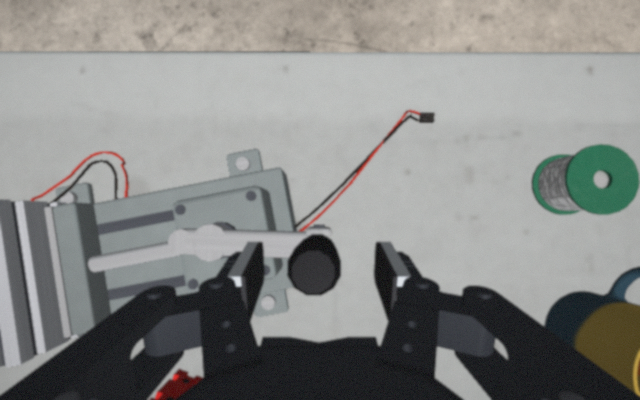

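The crank is holding (−102.5°, same equilibrium as after the last gentle release), and the handle is vertical and free. Withdrawing along the tool axis.

Call:
arm_command([
  {"dx": 0.05,"dy": -0.03,"dz": -0.4,"twist": 0,"hand": 0.4},
  {"dx": 0,"dy": 0,"dz": -0.8,"twist": 0,"hand": 0.4},
  {"dx": 0,"dy": 0,"dz": -0.9,"twist": 0,"hand": 0.4},
  {"dx": 0,"dy": 0,"dz": -0.9,"twist": 0,"hand": 0.4},
])

```text
clock: 25.5
ee_pos: [0.5436, -0.1431, 0.2312]
tool_rot: [0.989, 0.005, 0.146, -0.015]
wrist_force: [1.8, 0.8, -0.6]
finger_gap: 0.7
```

Call:
arm_command([
  {"dx": -0.9,"dy": 0,"dz": -0.3,"twist": 0,"hand": 0.4},
  {"dx": -0.9,"dy": 0,"dz": -0.3,"twist": 0,"hand": 0.4},
  {"dx": -0.9,"dy": 0,"dz": -0.2,"twist": 0,"hand": 0.4},
  {"dx": 0,"dy": 0,"dz": 0,"twist": 0,"hand": 0.4},
])

```text
clock: 25.83
ee_pos: [0.4311, -0.1464, 0.2388]
tool_rot: [0.988, 0.006, 0.153, -0.011]
wrist_force: [-0.1, 0.2, -0.1]
finger_gap: 0.7
```

```bash
python3 crk.py w41; python3 - <<'E'
from h import *
p,d=robot.grab_frame('top');cv2.imwrite('pics/top41.png',cv2.resize(p[130:250,180:500],None,fx=2.5,fy=2.5,interpolation=cv2.INTER_CUBIC))
P=cloud('top',d);Q=vf(P)*1000;z=P[...,2]*1000
k=(z>92)&(z<106)&(abs(Q[...,0])<70)&(Q[...,1]>50)&(Q[...,1]<110);print('prof',k.sum(),cv2.minAreaRect(Q[k].astype(np.float32)),np.median(z[k]))
k=(z>59)&(z<68)&(abs(Q[...,0])<52);y=Q[k][:,1];y=y[(y>45)&(y<75)];print('mov jaw',np.percentile(y,[98,100]))
V=Q-[0,-80];r=np.hypot(V[...,0],V[...,1]);k=(z>190)&(z<210)&(r<110);print('tip',k.sum(),V[k].mean(0),'r',np.hypot(*V[k].mean(0)))
P0=cloud('top',np.load('top0d.npy'))
for n,(r0,r1,c0,c1),lo,hi in [('short',(160,195,205,255),.045,.075),('mug',(190,240,445,495),.06,.12),('spool',(150,190,435,480),.03,.06)]:
    for PP in (P0,P):
        s=PP[r0:r1,c0:c1];m=(s[...,2]>lo)&(s[...,2]<hi);print(n,m.sum(),(s[m].mean(0)*1000).round(1))
E
```

```text
ee [ 0.4311 -0.1464  0.2388] zax [ 0.303  0.024 -0.953] yang -89.1 t 25.83
gearbox 2381 ((0.3248863220214844, 0.7239723205566406), (71.95996856689453, 73.06971740722656), 89.66622161865234) 80.9574557157568
arm 1666 ((-5.717907905578613, -25.138416290283203), (111.19271087646484, 25.42929458618164), 75.99555206298828) 106.8858020188274
ears 207 [-25.78613626 -70.17454112] ((-25.033397674560547, -69.75468444824219), (15.019906044006348, 11.331668853759766), 81.2672119140625) -110.17621659554224
146 47 [-25.2 -72.3] [[-26.4, -80.4], [-22.2, -65.3]]
154 73 [-25.2 -70.7] [[-26.6, -80.7], [-21.1, -63.2]]
162 86 [-25.1 -71. ] [[-26.5, -80.6], [-20.6, -63.0]]
170 93 [-25.3 -71. ] [[-26.6, -79.6], [-20.0, -62.7]]
178 97 [-25.2 -71.2] [[-26.7, -80.4], [-20.7, -63.0]]
186 124 [-25.1 -71.4] [[-26.6, -80.7], [-20.3, -63.1]]
194 468 [-19.6 -72.3] [[-25.4, -80.6], [-10.9, -63.8]]
202 21 [-17.5 -71.6] [[-21.8, -78.5], [-12.2, -65.0]]
prof 494 ((0.7788925170898438, 84.6904296875), (120.11216735839844, 30.043956756591797), 0.1607595831155777) 99.51399437627822
mov jaw [69.35397843 69.96639496]
tip 62 [-17.26473839 -72.22465396] r 74.25948984315056
short 281 [598.8 260.3  58.2]
short 281 [598.8 260.6  58.3]
mug 397 [ 489.2 -407.    79.9]
mug 398 [ 489.2 -406.6   80. ]
spool 374 [ 626.8 -386.1   45.5]
spool 376 [ 626.7 -386.    45.7]
```

View pics/w41.png

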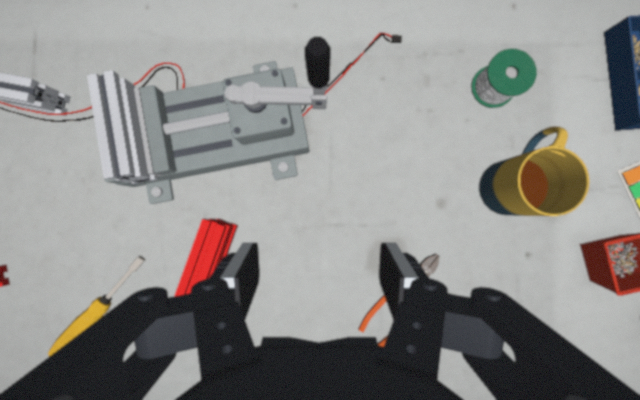

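View pics/top41.png

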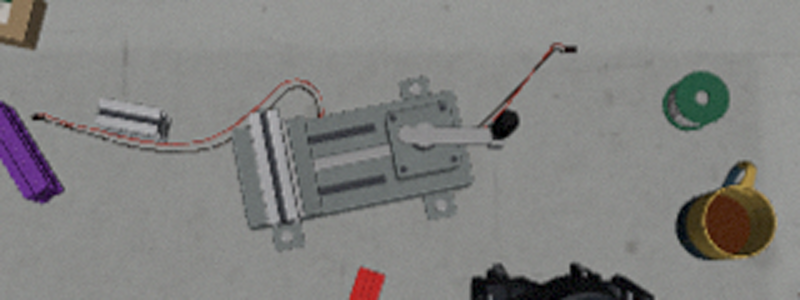

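Final checks agree: the handle is vertical from both views and nothing else has moved. The offcut is square between the jaws and the robot is clear. Handing in.

```bash
python3 -c "
from station import robot
print(robot.hand_in(), robot.state()['clock'])"
```

```text
the job is handed in; nothing more can be done
the job is handed in; nothing more can be done
```

The long offcut is clamped against the fixed jaw with the crank handle standing upright, and the job was handed in at about 26 s of the 72 s allowed. How tight the clamp is now rests on a force feel before the last release, not a direct reading.

**What I did:** I stood the offcut on the vise bed and let go of it. I raised the folded handle to its stop, wound the crank clockwise until the offcut was clamped, released it gently and backed the arm clear.

**Final checks:**
- **Offcut:** it is square to the jaws within 0.2°, centred 0.8 mm from mid-jaw, and touches both jaw faces (about 69.7 to 99.7 mm in the vise's frame).
- **Handle:** it is vertical, with its tip at a radius of 74.3 mm.
- **Other items:** the short offcut, mug and spool are where they started, to within 0.5 mm.

**What failed or disagreed:**
- **Finger length:** the fingertips really end about 40 mm short of the reported tool point. My first grasp closed above the offcut without touching it, so I allowed for this afterwards.
- **First two tightenings:** I let go too suddenly. The crank sprang back to slack, and the handle ended a few degrees off its stop. I pushed the handle upright again, re-tightened and unloaded slowly; a re-grip then met 5.5 N at the first movement, so it was holding. I then wound to about 16 N and unloaded slowly again.
- **Crank angle:** it rests at about 7.50 to 7.52 rad. The handle stiffened within roughly 0.05 rad of contact, not the 0.15 to 0.3 rad stated.
- **Order of steps:** raising the handle turned the crank back about 0.05 rad before winding began.

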